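# Clamp spacer bushes in the drilling fixture and unlock its power toggle

### The job

Load every spacer bush lying on the bench into the drilling fixture: swing a clamp strap up and back out of the way, lay the bush lengthways in that V-block so that it settles centred in the V with both ends overhanging about equally, and swing the strap back over until its pad lies on the bush; each bush gets a block of its own. When all the bushes are strapped down, switch the control box on: pull the locking toggle's bat outward out of its notch, flip it to the other side and let it spring fully home there, never forcing it across while it is not pulled out. Leave the other tools and parts on the bench where they are.

Things in the scene. Friction and masses are not known exactly. Their poses are not given: they have to be found in the camera images.
- bush0: a plain round aluminium spacer bush, a cylinder 32 mm in diameter and 50 mm long with flat ends (each with a dark bore 17 mm wide), 0.08 to 0.17 kg, lying on its side on the bench at the start. Origin: its centre (16 mm above the bench as it lies); x axis: along the cylinder. All bushes are alike; two or three of the three are there, absent ones read None
- bush1: a plain round aluminium spacer bush, a cylinder 32 mm in diameter and 50 mm long with flat ends (each with a dark bore 17 mm wide), 0.08 to 0.17 kg, lying on its side on the bench at the start. Origin: its centre (16 mm above the bench as it lies); x axis: along the cylinder. All bushes are alike; two or three of the three are there, absent ones read None
- bush2: a plain round aluminium spacer bush, a cylinder 32 mm in diameter and 50 mm long with flat ends (each with a dark bore 17 mm wide), 0.08 to 0.17 kg, lying on its side on the bench at the start. Origin: its centre (16 mm above the bench as it lies); x axis: along the cylinder. All bushes are alike; two or three of the three are there, absent ones read None
- seat0 (a point): V-block 0 at the fixture's -y end: where the centre of a bush lies once it rests centred in the V, 43 mm above the bench. x along the groove, y across it towards the strap hinge, z up. The 90 degree V is 26 mm long (a bush overhangs 12 mm at either end and can be held by its flat ends), 40 mm wide at its mouth 3 mm below this point, its lowest line 23 mm below; block 58 mm wide
- hinge0 (a point): middle of the hinge pin of strap 0, 46 mm to +y of seat0 and 26 mm above it; axes as seat0. The hinge cheeks reach 16 mm either way in x and 8 mm in y from it and end 7 mm above it
- strap0 (a joint): angle of strap 0 about the x axis of hinge0, rad. 0: level, towards -y over the block, pad on a seated bush; pi/2: upright; 2.1 (stop): leaning back to +y, out of the way; other stop -0.15. Starts down or partly raised (-0.1 to 0.5). Stiff hinge (0.1 N m): stays where it is left. Lift it by pinching its free end across its 18 mm width; close it by pushing from behind, then down from above
- seat1 (a point): V-block 1 in the middle: where the centre of a bush lies once it rests centred in the V, 43 mm above the bench. x along the groove, y across it towards the strap hinge, z up. The 90 degree V is 26 mm long (a bush overhangs 12 mm at either end and can be held by its flat ends), 40 mm wide at its mouth 3 mm below this point, its lowest line 23 mm below; block 58 mm wide
- hinge1 (a point): middle of the hinge pin of strap 1, 46 mm to +y of seat1 and 26 mm above it; axes as seat1. The hinge cheeks reach 16 mm either way in x and 8 mm in y from it and end 7 mm above it
- strap1 (a joint): angle of strap 1 about the x axis of hinge1, rad. 0: level, towards -y over the block, pad on a seated bush; pi/2: upright; 2.1 (stop): leaning back to +y, out of the way; other stop -0.15. Starts down or partly raised (-0.1 to 0.5). Stiff hinge (0.1 N m): stays where it is left. Lift it by pinching its free end across its 18 mm width; close it by pushing from behind, then down from above
- seat2 (a point): V-block 2 at the fixture's +y end: where the centre of a bush lies once it rests centred in the V, 43 mm above the bench. x along the groove, y across it towards the strap hinge, z up. The 90 degree V is 26 mm long (a bush overhangs 12 mm at either end and can be held by its flat ends), 40 mm wide at its mouth 3 mm below this point, its lowest line 23 mm below; block 58 mm wide
- hinge2 (a point): middle of the hinge pin of strap 2, 46 mm to +y of seat2 and 26 mm above it; axes as seat2. The hinge cheeks reach 16 mm either way in x and 8 mm in y from it and end 7 mm above it
- strap2 (a joint): angle of strap 2 about the x axis of hinge2, rad. 0: level, towards -y over the block, pad on a seated bush; pi/2: upright; 2.1 (stop): leaning back to +y, out of the way; other stop -0.15. Starts down or partly raised (-0.1 to 0.5). Stiff hinge (0.1 N m): stays where it is left. Lift it by pinching its free end across its 18 mm width; close it by pushing from behind, then down from above
- fixture: the drilling fixture, fixed to the bench: dark base plate 70 mm along x, 420 mm along y, 12 mm thick, with three V-blocks 150 mm apart in a row along its y; origin at the bench, under the middle block. Each clamp strap is an aluminium bar 18 mm wide and 8 mm thick that reaches 96 mm from its hinge pin, with a rubber pad under it 46 mm from the pin
- toggle_flip (a joint): angle of the control box's locking toggle bat about its pivot, rad. 0: OFF, leaning 0.5 rad from upright towards the -x side of the box (as at the start); 0.5: upright; 1.0: ON, leaning 0.5 rad to the +x side. At both ends a square collar on the bat sits in a notch and blocks the flip until the bat is pulled out
- toggle_pull (a joint): how far the bat is pulled out along its own length, m: 0 sprung home in its notch, 0.014 at its stop; it must be out by 8 mm or more to pass the lock between the notches. A spring draws it back (3.6 N at 0, 7.8 N at 14 mm, and 1 N of weight)
- knob (a point): centre of the black barrel knob on the end of the bat, a cylinder lying across the bat along the box's y, 16 mm in diameter and 20 mm long with flat ends to pinch; 65 mm from the pivot when home, about 0.10 m above the bench. Below it the bat is 10 mm thick down to the 16 mm square collar, whose top is 31 mm below the knob's centre
- pivot (a point): pivot of the bat, 45 mm above the bench, in the middle of the grey control box (120 mm along x, 80 mm along y, 55 mm high, fixed to the bench). Axes of the box: the bat swings in its x-z plane, about its y axis; z up
- screwdriver: bystander: screwdriver with a black grip, 190 mm; origin under its middle
- marker: bystander: white marker pen with a black cap, 120 mm; origin at its middle
- lamp_shell: bystander: amber tail lamp shell, 90 mm wide and 105 mm high; origin under its middle
There are look-alikes about, which are no part of the job. Leave any orange or pink look-alike of the bush1 alone. What is shaped like the bush0 but blue is not meant.

How it is judged:
On the way, in this order (a step that is already met when the one before it is completed fails the run):
1. every bush lies centred in a V-block of its own with that block's strap down on it, the toggle still off (((x of bush0 in the frame of seat0 between -0.01 and 0.01 m and y of bush0 in the frame of seat0 between -0.003 and 0.003 m and z of bush0 in the frame of seat0 between -0.003 and 0.003 m and angle between the x axis of bush0 and the x axis of seat0, either way round below 0.1 rad and value of joint strap0 between -0.06 and 0.06 rad) or (x of bush0 in the frame of seat1 between -0.01 and 0.01 m and y of bush0 in the frame of seat1 between -0.003 and 0.003 m and z of bush0 in the frame of seat1 between -0.003 and 0.003 m and angle between the x axis of bush0 and the x axis of seat1, either way round below 0.1 rad and value of joint strap1 between -0.06 and 0.06 rad) or (x of bush0 in the frame of seat2 between -0.01 and 0.01 m and y of bush0 in the frame of seat2 between -0.003 and 0.003 m and z of bush0 in the frame of seat2 between -0.003 and 0.003 m and angle between the x axis of bush0 and the x axis of seat2, either way round below 0.1 rad and value of joint strap2 between -0.06 and 0.06 rad)) and ((x of bush1 in the frame of seat0 between -0.01 and 0.01 m and y of bush1 in the frame of seat0 between -0.003 and 0.003 m and z of bush1 in the frame of seat0 between -0.003 and 0.003 m and angle between the x axis of bush1 and the x axis of seat0, either way round below 0.1 rad and value of joint strap0 between -0.06 and 0.06 rad) or (x of bush1 in the frame of seat1 between -0.01 and 0.01 m and y of bush1 in the frame of seat1 between -0.003 and 0.003 m and z of bush1 in the frame of seat1 between -0.003 and 0.003 m and angle between the x axis of bush1 and the x axis of seat1, either way round below 0.1 rad and value of joint strap1 between -0.06 and 0.06 rad) or (x of bush1 in the frame of seat2 between -0.01 and 0.01 m and y of bush1 in the frame of seat2 between -0.003 and 0.003 m and z of bush1 in the frame of seat2 between -0.003 and 0.003 m and angle between the x axis of bush1 and the x axis of seat2, either way round below 0.1 rad and value of joint strap2 between -0.06 and 0.06 rad)) and ((x of bush2 in the frame of seat0 between -0.01 and 0.01 m and y of bush2 in the frame of seat0 between -0.003 and 0.003 m and z of bush2 in the frame of seat0 between -0.003 and 0.003 m and angle between the x axis of bush2 and the x axis of seat0, either way round below 0.1 rad and value of joint strap0 between -0.06 and 0.06 rad) or (x of bush2 in the frame of seat1 between -0.01 and 0.01 m and y of bush2 in the frame of seat1 between -0.003 and 0.003 m and z of bush2 in the frame of seat1 between -0.003 and 0.003 m and angle between the x axis of bush2 and the x axis of seat1, either way round below 0.1 rad and value of joint strap1 between -0.06 and 0.06 rad) or (x of bush2 in the frame of seat2 between -0.01 and 0.01 m and y of bush2 in the frame of seat2 between -0.003 and 0.003 m and z of bush2 in the frame of seat2 between -0.003 and 0.003 m and angle between the x axis of bush2 and the x axis of seat2, either way round below 0.1 rad and value of joint strap2 between -0.06 and 0.06 rad)) and value of joint toggle_flip below 0.2 rad), for 0.2 s.
2. the toggle is flipped to on and has sprung home in its notch (value of joint toggle_flip above 0.92 rad and value of joint toggle_pull below 0.003 m), for 0.2 s.
At the end, for the whole second after the job is handed in: Every bush present rests in its own V-block: centre within 10 mm of the seat point along the groove, 3 mm across and in height, axis within 0.1 rad of the groove, at rest; that strap within 0.06 rad of level. Toggle on (flip above 0.92 rad) and home (pull under 3 mm) (all of step 2 and ((x of bush0 in the frame of seat0 between -0.01 and 0.01 m and y of bush0 in the frame of seat0 between -0.003 and 0.003 m and z of bush0 in the frame of seat0 between -0.003 and 0.003 m and angle between the x axis of bush0 and the x axis of seat0, either way round below 0.1 rad and value of joint strap0 between -0.06 and 0.06 rad) or (x of bush0 in the frame of seat1 between -0.01 and 0.01 m and y of bush0 in the frame of seat1 between -0.003 and 0.003 m and z of bush0 in the frame of seat1 between -0.003 and 0.003 m and angle between the x axis of bush0 and the x axis of seat1, either way round below 0.1 rad and value of joint strap1 between -0.06 and 0.06 rad) or (x of bush0 in the frame of seat2 between -0.01 and 0.01 m and y of bush0 in the frame of seat2 between -0.003 and 0.003 m and z of bush0 in the frame of seat2 between -0.003 and 0.003 m and angle between the x axis of bush0 and the x axis of seat2, either way round below 0.1 rad and value of joint strap2 between -0.06 and 0.06 rad)) and ((x of bush1 in the frame of seat0 between -0.01 and 0.01 m and y of bush1 in the frame of seat0 between -0.003 and 0.003 m and z of bush1 in the frame of seat0 between -0.003 and 0.003 m and angle between the x axis of bush1 and the x axis of seat0, either way round below 0.1 rad and value of joint strap0 between -0.06 and 0.06 rad) or (x of bush1 in the frame of seat1 between -0.01 and 0.01 m and y of bush1 in the frame of seat1 between -0.003 and 0.003 m and z of bush1 in the frame of seat1 between -0.003 and 0.003 m and angle between the x axis of bush1 and the x axis of seat1, either way round below 0.1 rad and value of joint strap1 between -0.06 and 0.06 rad) or (x of bush1 in the frame of seat2 between -0.01 and 0.01 m and y of bush1 in the frame of seat2 between -0.003 and 0.003 m and z of bush1 in the frame of seat2 between -0.003 and 0.003 m and angle between the x axis of bush1 and the x axis of seat2, either way round below 0.1 rad and value of joint strap2 between -0.06 and 0.06 rad)) and ((x of bush2 in the frame of seat0 between -0.01 and 0.01 m and y of bush2 in the frame of seat0 between -0.003 and 0.003 m and z of bush2 in the frame of seat0 between -0.003 and 0.003 m and angle between the x axis of bush2 and the x axis of seat0, either way round below 0.1 rad and value of joint strap0 between -0.06 and 0.06 rad) or (x of bush2 in the frame of seat1 between -0.01 and 0.01 m and y of bush2 in the frame of seat1 between -0.003 and 0.003 m and z of bush2 in the frame of seat1 between -0.003 and 0.003 m and angle between the x axis of bush2 and the x axis of seat1, either way round below 0.1 rad and value of joint strap1 between -0.06 and 0.06 rad) or (x of bush2 in the frame of seat2 between -0.01 and 0.01 m and y of bush2 in the frame of seat2 between -0.003 and 0.003 m and z of bush2 in the frame of seat2 between -0.003 and 0.003 m and angle between the x axis of bush2 and the x axis of seat2, either way round below 0.1 rad and value of joint strap2 between -0.06 and 0.06 rad)) and linear speed of each of bush0, bush1, bush2 below 0.02 m/s); the robot touches nothing.
It fails at once if the toggle is forced across its lock without being pulled out (value of joint toggle_flip between 0.25 and 0.75 rad and value of joint toggle_pull below 0.003 m).
It fails at once if a tool or part that does not belong to the job is moved by more than 40 mm (distance of any of screwdriver, marker, lamp_shell from where it was at the start of the episode above 0.04 m).
Of bush0, bush1, bush2 only 2 to 3 are there at a start; the rules pass over those that are not, and their reading is None.
At some moment in a run one of bush0, bush1, bush2 may be knocked a few centimetres aside while the robot is not near it.
Once in a run the grip may slacken for a moment while it holds something.
It also fails if it takes over 210 s, if anything falls off the work surface, if the arm or the gripper's body presses on something with over 40 N, if the wrist force passes 120 N, or if a joint passes its speed limit or range.

### The arm

A 6-joint arm with a two-finger parallel gripper is mounted at the origin on the work surface. World frame = base frame: x ahead of the robot, y to its left, z up, the work surface at z = 0. Lengths are in m, angles in rad, forces in N, time in s.
With the tool pointing down it reaches from about 0.25 to 0.775 m from the base axis. Payload 8.9 kg.
Tool frame: the origin (TCP) lies at the very end of the fingers, on their centre line; the grasp point (between the pads) lies env.grip_depth behind it (env.grip_depth is the distance from the TCP to the grasp point, in m); z points along the fingers, y is the direction in which the jaws open and shut (so a half turn about z gives the same grasp; the last joint's range is limited). The gripper opens to 85 mm and grips with 20 to 120 N. Pads are 22 mm wide; open, the fingers measure 114 mm over their backs; the gripper's body (76 mm by 85 mm) begins 54 mm behind the grasp point. The pads swing forward as they close: fully open they stand 13 mm farther back than shut.
Start: joints at [1.092, 0.291, -0.153, 1.127, 0, 1.431], TCP at [0.175, 0.495, 0.231] pointing down, gripper open.
Joint ranges: [-2.52, 2.52], [-0.91, 1.74], [-1.3, 1.37], [-1.96, 2.02], [-1.52, 1.47], [-3.14, 3.14]. Speed limits (rad/s): [2.22, 2.22, 2.79, 3.14, 3.14, 3.14].

### API

Orientations are given as a rotation vector (axis times angle).
In Python, from rig import env, get_image, calibration gives the robot as it stands. The module is installed in compiled form; this text tells all that it offers.
- The arm moves only by the tool arm_command, never from a script. Its arguments are lists of equal length, an entry for each row: "delta_pos": the shift along the world's x, y, z in mm, a list of three; "delta_rot": the turn, a rotation vector about the world's x, y, z in degrees, a list of three; "fingers": the closure, from -1 (fully open) to 1 (shut), so that 0 is half open. In form: {"delta_pos": [[tx, ty, tz], ...], "delta_rot": [[rx, ry, rz], ...], "fingers": [fingers, ...]}. A call has 1 to 5 rows; each row shifts and turns the commanded pose from where the row before left it; what a row does not reach is not made up. A row lasts 1/8 s, in which the tool goes at most 62.5 mm and 10.7 degrees, less where a joint would pass 70% of its speed; a pose out of reach is approached as far as the arm can. A call with a gripper value outside its range is refused whole. The fingers move at their own pace and stop on an object; "squeeze" is the grip in N (left out, the last holds). Time passes only in rows, so rows that do not move let the fingers close. It gives the time, the measured TCP pose, the force and the opening at its end, in the units of the state.
- env.observe(): the state, without advancing time (a new reading comes with each control period).
- get_image(name): name is "scene" or "top" or "wrist"; returns (picture, depth): 384x512x3 uint8, red, green, blue; 384x512 float32, m along the optical axis (not along the pixel's ray), 0 where there is no reading.
- calibration(name): a dict with "K" (3x3 intrinsics, pixels), "eye" and "attitude" of the camera in the world; the wrist camera has in their place "hand_eye" (4x4, takes a point from camera to tool coordinates, whose origin is the TCP and whose axes are the flange's). Camera axes: x right, y down, z forward; pixel columns grow to the right and rows downward; lengths in m; the calibration is good to about 2 mm. A picture is of the moment at which its call begins: read the wrist's pose just before it. calibration takes no time and is no camera call.
- env.hand_in(): hands the job in, once; it reports no verdict.
The state is a dict: "time": time; "joints": joint angles; "joint_velocities": joint speeds; "tau": joint torques, N m; "ee_pos": TCP position; "orientation": TCP orientation; "wrist_force": force on the tool from outside, world axes, zero at the start; "torque": the same for the moment, N m; "gripper_width": finger opening in m.
Only numpy, scipy, OpenCV 4.12 (cv2) and the standard library are available. Lean on these libraries where they do the work, as an engineer would, in place of code of your own. Each camera call takes 0.05 s, during which the arm holds its last target.

## Working session

There is one attempt and no reset: what is moved stays moved. The work goes in short steps, Python scripts to look and compute and a tool call to move; the robot and the scene stay as the last step left them, time stands still between calls to the robot, and variables do not carry over. Pictures are saved under pics/ and viewed, and the job is handed in when it is done.

Besides the shell and the picture viewer there is one more tool, called as a command line: name --argument value ..., lists and objects as JSON in quotes. arm_command: Moves the arm, as the interface text tells. Its arguments: {"type":"object","properties":{"delta_pos":{"type":"array"},"delta_rot":{"type":"array"},"fingers":{"type":"array"},"squeeze":{"type":"number"}},"required":["delta_pos","delta_rot","fingers"]}

```bash
mkdir -p pics; cat > h.py <<'E'
import numpy as np, cv2
from rig import env, get_image, calibration
from scipy.spatial.transform import Rotation as R
def save(n,img): cv2.imwrite('pics/'+n+'.png', cv2.cvtColor(img,cv2.COLOR_RGB2BGR))
E
python3 - <<'E'
from h import *
s=env.observe(); print(s, env.grip_depth)
for n in ['scene','top','wrist']:
    im,d=get_image(n); save(n+'0',im); np.savez('pics/'+n+'0.npz',im=im,d=d)
    print(n,calibration(n))
E
```

```text
{'time': 0.0, 'joints': array([ 1.09169832e+00,  2.91250025e-01, -1.54130133e-01,  1.12668385e+00,
        2.34365475e-05,  1.43149042e+00]), 'joint_velocities': array([ 0.00142849,  0.00085638,  0.00023957,  0.00139682, -0.00036905,
        0.00058611]), 'tau': array([-1.51873384e-03, -5.37150478e+01,  3.31368113e+01,  1.63203914e-02,
       -3.75535892e-04, -7.75861508e-06]), 'ee_pos': array([0.17476929, 0.49459918, 0.23074659]), 'orientation': array([-5.31111099e-01, -3.09595833e+00,  1.88539079e-03]), 'wrist_force': array([-0.15207938, -0.87197446,  0.31587904]), 'torque': array([-0.00547637, -0.04894378,  0.03808705]), 'gripper_width': 0.08541917943959826} 0.0187
scene {'K': array([[386.99506724,   0.        , 250.90989752],
       [  0.        , 386.99506724, 181.64406398],
       [  0.        ,   0.        ,   1.        ]]), 'eye': array([ 1.05324955, -0.64021538,  0.92584749]), 'attitude': array([-2.27795099, -0.77711766,  0.31646569])}
top {'K': array([[368.33005462,   0.        , 258.23570036],
       [  0.        , 368.33005462, 188.93502027],
       [  0.        ,   0.        ,   1.        ]]), 'eye': array([ 0.46683887, -0.02404102,  0.93582382]), 'attitude': array([-2.16447408,  2.17392742, -0.12098594])}
wrist {'K': array([[285.52662202,   0.        , 255.92500471],
       [  0.        , 285.52662202, 187.40738215],
       [  0.        ,   0.        ,   1.        ]]), 'hand_eye': array([[ 4.23466503e-05, -9.64830011e-01, -2.62874586e-01,
         6.54121159e-02],
       [ 9.99999553e-01, -2.07327180e-04,  9.22044692e-04,
         5.28719483e-04],
       [-9.44117437e-04, -2.62874508e-01,  9.64829571e-01,
        -1.41765528e-01],
       [ 0.00000000e+00,  0.00000000e+00,  0.00000000e+00,
         1.00000000e+00]])}
```

View pics/scene0.png

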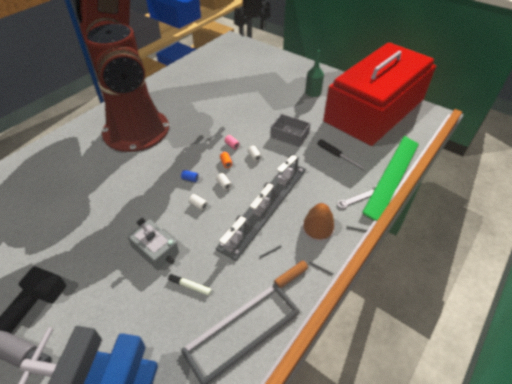

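View pics/top0.png

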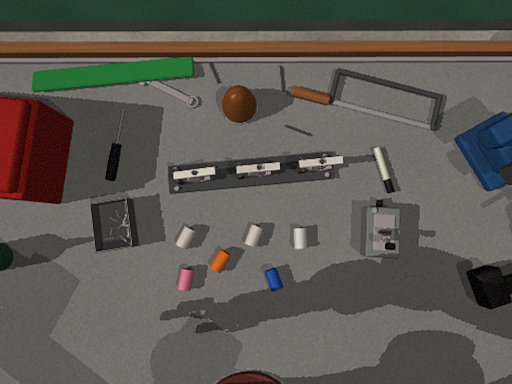

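View pics/wrist0.png

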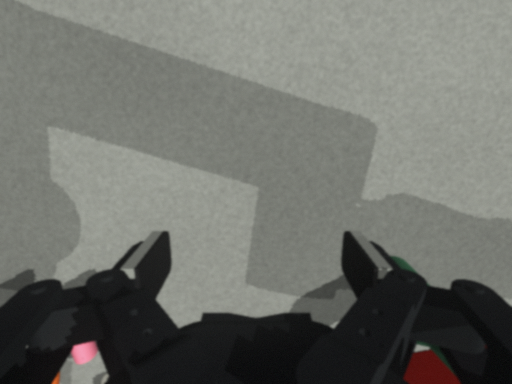

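The top view shows three bare aluminium bushes at px (186,237), (254,235) and (300,238). The pink (186,279), orange (220,261) and blue (273,279) ones are look-alikes. The fixture runs from (175,178) to (340,160) and the box sits at (382,230). I'll enlarge to confirm.

```bash
python3 - <<'E'
from h import *
f=np.load('pics/top0.npz'); im=f['im']
a=cv2.resize(im[140:300,150:350],(800,640),interpolation=cv2.INTER_CUBIC)[:600]; save('tc1',a)
a=cv2.resize(im[140:290,290:430],(560,600),interpolation=cv2.INTER_CUBIC); save('tc2',a)
d=f['d']; C=calibration('top'); print(R.from_rotvec(C['attitude']).as_matrix())
def pt(u,v):
    z=d[v,u]; p=np.array([(u-C['K'][0,2])/C['K'][0,0]*z,(v-C['K'][1,2])/C['K'][1,1]*z,z])
    return R.from_rotvec(C['attitude']).apply(p)+C['eye']
for u,v in [(186,237),(254,235),(300,238),(186,279),(220,261),(273,279),(320,220),(230,200),(200,175),(260,170),(320,161),(370,245),(396,215),(390,246),(382,232)]: print(u,v,pt(u,v).round(4))
E
```

```text
[[-0.00461956 -0.99434771  0.10607207]
 [-0.99997723  0.00407172 -0.00538074]
 [ 0.00491843 -0.10609451 -0.99434389]]
186 237 [0.4464 0.1473 0.0319]
254 235 [ 0.4505 -0.0181  0.0332]
300 238 [ 0.4427 -0.13    0.0321]
186 279 [0.3463 0.1457 0.0316]
220 261 [0.3887 0.0641 0.0334]
273 279 [ 0.3449 -0.0636  0.0292]
320 220 [ 0.4868 -0.1848  0.0027]
230 200 [ 0.5387  0.043  -0.0012]
200 175 [0.5909 0.107  0.0843]
260 170 [ 0.6041 -0.0331  0.0719]
320 161 [ 0.6235 -0.1744  0.0813]
370 245 [ 0.4262 -0.2924  0.0573]
396 215 [ 0.4968 -0.358   0.055 ]
390 246 [ 0.4263 -0.3201  0.1117]
382 232 [ 0.4568 -0.3165  0.0737]
```

View pics/tc1.png

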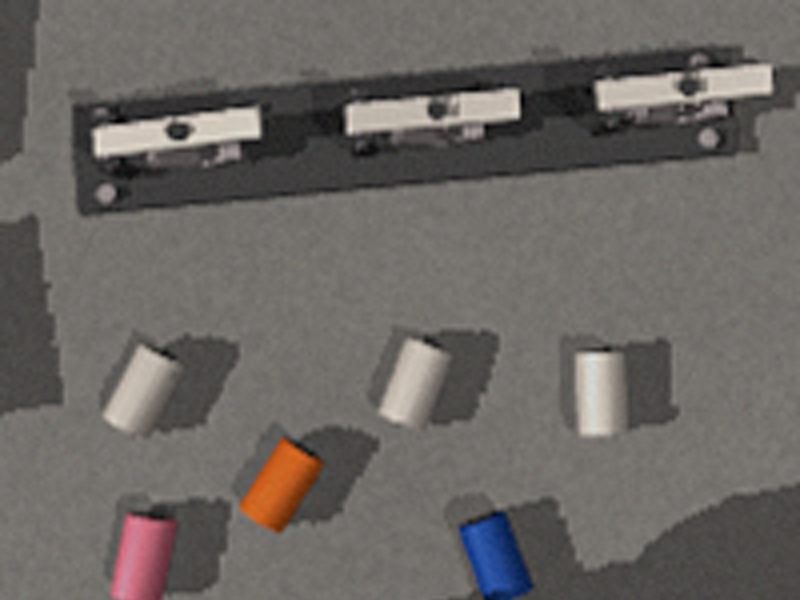

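View pics/tc2.png

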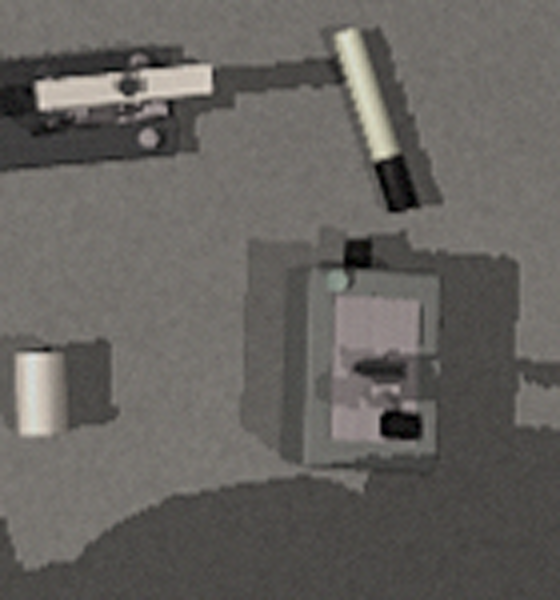

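```bash
cat >> h.py <<'E'
C=calibration('top'); RT=R.from_rotvec(C['attitude']).as_matrix()
def proj(P,n='top'):
    c=calibration(n); p=(np.atleast_2d(P)-c['eye'])@R.from_rotvec(c['attitude']).as_matrix(); q=p@c['K'].T; return q[:,:2]/q[:,2:]
def ray(uv,z,n='top'):
    c=calibration(n); uv=np.atleast_2d(uv).astype(float)
    q=np.c_[(uv[:,0]-c['K'][0,2])/c['K'][0,0],(uv[:,1]-c['K'][1,2])/c['K'][1,1],np.ones(len(uv))]@R.from_rotvec(c['attitude']).as_matrix().T
    return c['eye']+q*((z-c['eye'][2])/q[:,2:])
def cloud(d,n='top'):
    c=calibration(n); v,u=np.mgrid[:d.shape[0],:d.shape[1]]
    q=np.stack([(u-c['K'][0,2])/c['K'][0,0]*d,(v-c['K'][1,2])/c['K'][1,1]*d,d],-1)
    return q@R.from_rotvec(c['attitude']).as_matrix().T+c['eye']
def bushes(im,d,x0=0.3,x1=0.52):
    P=cloud(d); hsv=cv2.cvtColor(im,cv2.COLOR_RGB2HSV)
    m=((P[...,2]>0.008)&(P[...,2]<0.05)&(P[...,0]>x0)&(P[...,0]<x1)&(P[...,1]<0.26)&(P[...,1]>-0.24)&(d>0)).astype(np.uint8)
    n,l,st,ce=cv2.connectedComponentsWithStats(m); out=[]
    for i in range(1,n):
        if st[i,4]<60: continue
        k=l==i; col=np.median(hsv[k],0); p=P[k]; top=p[p[:,2]>np.percentile(p[:,2],98)-0.009]
        c,(w,h),a=cv2.minAreaRect((top[:,:2]*1000).astype(np.float32)); 
        bx=cv2.boxPoints((c,(w,h),a)); e=[bx[1]-bx[0],bx[2]-bx[1]]; L=max(e,key=np.linalg.norm)
        out.append((ce[i].round(1),col,np.array(c).round(1),round(w,1),round(h,1),'yaw',round(np.degrees(np.arctan2(L[1],L[0]))%180,1),'ztop',np.percentile(p[:,2],95).round(4)))
    return out
E
python3 - <<'E'
from h import *
f=np.load('pics/top0.npz'); im,d=f['im'],f['d']; P=cloud(d)
print('bench z',np.median(P[200:215,220:300,2]))
for b in bushes(im,d): print(b)
# base plate
reg=(P[...,0]>0.53)&(P[...,0]<0.7)&(P[...,1]>-0.28)&(P[...,1]<0.25)
V=im.max(-1).astype(int)
m=(reg&(P[...,2]<0.03)&(P[...,2]>0.006)).astype(np.uint8)
n,l,st,ce=cv2.connectedComponentsWithStats(cv2.morphologyEx((reg&(P[...,2]>0.006)).astype(np.uint8),cv2.MORPH_OPEN,np.ones((3,3))))
for i in range(1,n): print(st[i],ce[i])
q=P[m>0]
c=cv2.minAreaRect((q[:,:2]*1000).astype(np.float32)); print('plate',c,cv2.boxPoints(c))
# straps
k=(reg&(P[...,2]>0.055)&(V>150)).astype(np.uint8)
n,l,st,ce=cv2.connectedComponentsWithStats(k)
for i in range(1,n):
    if st[i,4]<50: continue
    q=P[l==i]; c=cv2.minAreaRect((q[:,:2]*1000).astype(np.float32)); 
    A=np.c_[q[:,1],np.ones(len(q))]; s=np.linalg.lstsq(A,q[:,2],rcond=None)[0]
    print('strap',ce[i],np.array(c[0]).round(1),c[1],c[2],'slope z/y',s[0], 'z ends',q[:,1].min(),q[:,1].max(),s[0]*q[:,1].min()+s[1],s[0]*q[:,1].max()+s[1])
# box
k=((P[...,2]>0.045)&(P[...,0]>0.36)&(P[...,0]<0.55)&(P[...,1]<-0.24)&(P[...,1]>-0.42))
q=P[k]; print('box',cv2.minAreaRect((q[:,:2]*1000).astype(np.float32)))
k&=(P[...,2]>0.085); q=P[k]; print('knob',cv2.minAreaRect((q[:,:2]*1000).astype(np.float32)),q.mean(0),q[:,2].max(),np.argwhere(k).mean(0))
E
```

```text
bench z 0.0003990608695892961
(array([253.6, 235.3]), array([ 16.,  26., 181.]), array([449.7, -16.9]), 27.9, 49.8, 'yaw', np.float32(161.1), 'ztop', np.float64(0.0336))
(array([185.7, 236.9]), array([ 16. ,  26. , 166.5]), array([446.6, 150.1]), 25.4, 49.5, 'yaw', np.float32(153.7), 'ztop', np.float64(0.0334))
(array([300.1, 237.7]), array([ 17. ,  25. , 185.5]), array([ 442.7, -131.7]), 26.9, 48.5, 'yaw', np.float32(180.0), 'ztop', np.float64(0.0336))
(array([220.1, 260.4]), array([ 11., 214., 186.]), array([389.9,  65.5]), 27.8, 50.2, 'yaw', np.float32(147.6), 'ztop', np.float64(0.0331))
(array([185.7, 278.7]), array([174. , 117. , 175.5]), array([345.7, 148.3]), 27.0, 50.0, 'yaw', np.float32(169.4), 'ztop', np.float64(0.033))
(array([273.8, 278.7]), array([110., 197., 121.]), array([344.2, -65.3]), 50.3, 26.6, 'yaw', np.float32(20.4), 'ztop', np.float64(0.034))
[ 168  151  176   42 4605] [252.04147666 171.48121607]
plate ((589.6697998046875, -29.059844970703125), (115.32904815673828, 452.8330078125), 4.713622093200684) [[ 513.5944   191.85228]
 [ 550.8062  -259.4492 ]
 [ 665.7452
[... 314 characters left out ...]
] (17.31324577331543, 101.19168853759766) 5.012325286865234 slope z/y 0.007776076515097877 z ends -0.07851149724993026 0.02159898410709329 0.07167400546027979 0.07245247222327528
strap [194.0620438  172.44525547] [597.7 122.3] (17.196002960205078, 98.6398696899414) 5.146719455718994 slope z/y -0.22167697730552616 z ends 0.07305928898526591 0.17117732233809202 0.09277134161490194 0.07102083256208466
box ((457.9947814941406, -325.2544860839844), (81.32369995117188, 120.02861785888672), 85.90113067626953)
knob ((430.1419677734375, -322.6097106933594), (20.41706085205078, 21.733739852905273), 89.98393249511719) [ 0.42844807 -0.32154125  0.10552718] 0.11314658290293844 [244.90804598 389.62068966]
```

```bash
python3 - <<'E'
from h import *
f=np.load('pics/top0.npz'); im,d=f['im'],f['d']; P=cloud(d)
V=cv2.GaussianBlur(im,(3,3),0).max(-1).astype(int)
a=cv2.resize(V[145:200,160:350].astype(np.uint8),(760,220),interpolation=cv2.INTER_NEAREST); 
# plate edges: line of dark pixels; front edge (low x) per column
pts_f=[];pts_b=[]
for u in list(range(178,335,3)):
    col=V[:,u]
    idx=[v for v in range(150,200) if col[v]<65]
    if idx: pts_f.append((u,max(idx)+.5)); pts_b.append((u,min(idx)-.5))
F=ray(pts_f,0.012); B=ray(pts_b,0.012)
for n,A in(('front',F),('back',B)):
    A=A[np.abs(A[:,0]-np.median(A[:,0]))<.05]
    p=np.polyfit(A[:,1],A[:,0],1)
    r=A[:,0]-np.polyval(p,A[:,1]); k=abs(r)<.004; p=np.polyfit(A[k,1],A[k,0],1); print(n,p,np.degrees(np.arctan(-p[0])),k.sum(),len(k), np.std(r[k]))
print('row scan z=0.012 ends')
for v in (172,176,182,186):
    print(v,[ (u,V[v,u]) for u in range(163,176)])
for v in (152,156,172):
    print(v,[ (u,V[v,u]) for u in range(328,350)])
# screw
for uv in [(172,187.5),(176,188),(327,174.5)]: print(uv,ray(uv,0.014))
# cheeks/pins points high
for y in range(163,190,2): print(y,[int(z*1000) for z in P[y,175:250:4,2]])
save('v',cv2.resize(im[140:200,160:350],(798,252),interpolation=cv2.INTER_CUBIC))
E
```

```text
front [-0.08874958  0.57343115] 5.071688433186635 52 53 0.0008275365273648122
back [-0.08730674  0.6413272 ] 4.989655751148484 37 53 0.0023336981025434567
row scan z=0.012 ends
172 [(163, np.int64(115)), (164, np.int64(116)), (165, np.int64(118)), (166, np.int64(117)), (167, np.int64(103)), (168, np.int64(74)), (169, np.int64(54)), (170, np.int64(50)), (171, np.int64(53)), (172, np.int64(72)), (173, np.int64(117)), (174, np.int64(161)), (175, np.int64(181))]
176 [(163, np.int64(117)), (164, np.int64(118)), (165, np.int64(120)), (166, np.int64(119)), (167, np.int64(103)), (168, np.int64(74)), (169, np.int64(55)), (170, np.int64(50)), (171, np.int64(49)), (172, np.int64(69)), (173, np.int64(134)), (174, np.int64(199)), (175, np.int64(215))]
182 [(163, np.int64(115)), (164, np.int64(118)), (165, np.int64(120)), (166, np.int64(120)), (167, np.int64(111)), (168, np.int64(89)), (169, np.int64(69)), (170, np.int64(63)), (171, np.int64(64)), (172, np.int64(65)), (173, np.int64(62)), (174, np.int64(55)), (175, np.int64(51))]
186 [(163, np.int64(118)), (164, np.int64(119)), (165, np.int64(118)
[... 2201 characters left out ...]
3]
173 [73, 76, 78, 77, 81, 90, 85, 88, 89, 89, 90, 10, 12, 10, 8, 14, 75, 70, 11]
175 [74, 70, 78, 77, 76, 84, 83, 79, 35, 14, 12, 12, 7, 10, 9, 7, 74, 68, 9]
177 [69, 73, 75, 74, 39, 29, 19, 32, 39, 18, 10, 13, 11, 9, 11, 13, 43, 37, 11]
179 [78, 75, 11, 42, 37, 30, 20, 29, 38, 23, 13, 10, 10, 14, 11, 14, 13, 9, 13]
181 [73, 68, 40, 12, 28, 24, 9, 13, 14, 10, 10, 8, 10, 10, 11, 13, 11, 12, 16]
183 [12, 34, 26, 11, 12, 14, 12, 11, 12, 10, 10, 13, 15, 9, 12, 10, 11, 12, 11]
185 [14, 14, 9, 13, 9, 11, 14, 11, 13, 12, 12, 7, 7, 13, 13, 12, 14, 15, 9]
187 [17, 10, 13, 11, 11, 11, 14, 13, 12, 14, 12, 13, 14, 10, 8, 6, 0, 0, 1]
189 [20, 10, 13, 12, 13, 9, 9, 14, 11, 7, 1, 0, 0, 1, -1, 5, 1, 1, 2]
```

View pics/v.png

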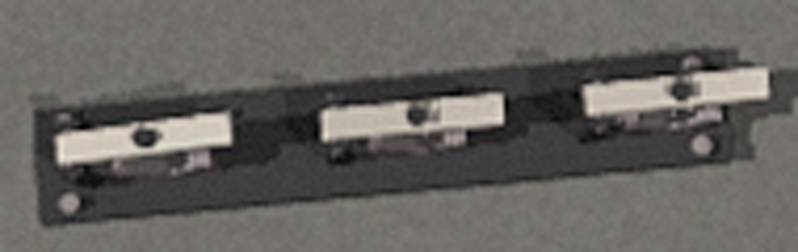

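```bash
python3 - <<'E'
from h import *
f=np.load('pics/top0.npz'); im,d=f['im'],f['d']
for u,v,z in [(145,137,.085),(417,115,.076),(682,91,.08)]:
    print(ray((160+u/4.2-.4,140+v/4.2-.4),z))
print(ray([(168,176),(336.5,162)],.012))
s=env.observe(); print(R.from_rotvec(s['orientation']).as_matrix())
E
```

```text
[[0.59742199 0.1207073  0.085     ]]
[[ 0.61071962 -0.03047061  0.076     ]]
[[ 0.62312086 -0.17926519  0.08      ]]
[[ 0.59921824  0.19899856  0.012     ]
 [ 0.63350894 -0.22853734  0.012     ]]
[[-9.42823188e-01  3.33293006e-01 -4.55819903e-04]
 [ 3.33293287e-01  9.42822809e-01 -8.57813111e-04]
 [ 1.43854291e-04 -9.60687806e-04 -9.99999528e-01]]
```

arm_command --delta_pos '[[28,-45,0],[28,-45,0],[28,-45,0],[28,-45,0],[28,-45,0]]' --delta_rot '[[0,0,7],[0,0,7],[0,0,7],[0,0,7],[0,0,7]]' --fingers '[-1,-1,-1,-1,-1]' --squeeze 40

```text
time: 0.78
ee_pos: [0.3156, 0.2685, 0.2313]
orientation: [-0.431, 3.112, 0.0]
wrist_force: [1.4, 0.8, 0.2]
gripper_width: 0.0853
```

arm_command --delta_pos '[[28,-45,0],[28,-45,0],[28,-45,0],[28,-45,0],[28,-45,0]]' --delta_rot '[[0,0,7],[0,0,7],[0,0,7],[0,0,7],[0,0,7]]' --fingers '[-1,-1,-1,-1,-1]'

```text
time: 1.4
ee_pos: [0.4556, 0.0433, 0.2313]
orientation: [-1.346, 2.838, 0.0]
wrist_force: [1.1, 1.2, 0.6]
gripper_width: 0.0855
```

arm_command --delta_pos '[[28,-45,0],[28,-45,0],[28,-45,0],[28,-45,0],[28,-45,0]]' --delta_rot '[[0,0,7],[0,0,7],[0,0,7],[0,0,7],[0,0,7]]' --fingers '[-1,-1,-1,-1,-1]'

```text
time: 2.02
ee_pos: [0.5956, -0.1816, 0.231]
orientation: [2.138, -2.302, -0.001]
wrist_force: [0.1, 1.4, 0.8]
gripper_width: 0.0853
```

arm_command --delta_pos '[[16,-20,0],[16,-19,0],[0,0,0]]' --delta_rot '[[0,0,4.8],[0,0,4.8],[0,0,0]]' --fingers '[-1,-1,-1]'

```text
time: 2.4
ee_pos: [0.6273, -0.2202, 0.2302]
orientation: [2.317, -2.121, -0.001]
wrist_force: [-0.1, 0.9, -0.2]
gripper_width: 0.0857
```

```bash
cat >> h.py <<'E'
def wcloud(d,s):
    c=calibration('wrist'); v,u=np.mgrid[:d.shape[0],:d.shape[1]]
    q=np.stack([(u-c['K'][0,2])/c['K'][0,0]*d,(v-c['K'][1,2])/c['K'][1,1]*d,d],-1)
    H=c['hand_eye']; q=q@H[:3,:3].T+H[:3,3]
    return q@R.from_rotvec(s['orientation']).as_matrix().T+s['ee_pos']
YD=np.array([-0.0885,0.9961]); XD=np.array([0.9961,0.0885])
S1=np.array([0.6112,-0.0295]); SEAT=[S1-.15*YD,S1,S1+.15*YD]
def shot(n,name='wrist'):
    s=env.observe(); im,d=get_image(name); save(n,im); np.savez('pics/'+n+'.npz',im=im,d=d); return s,im,d
E
python3 - <<'E'
from h import *
s,im,d=shot('w1'); print(s['ee_pos'])
P=wcloud(d,s)
for k in range(2):
    loc=(P[...,:2]-SEAT[k]); y=loc@YD; x=loc@XD; z=P[...,2]
    m=(abs(x)<.02)&(y>-.065)&(y<.06)&(z>.06)&(z<.12)&(d>0)&(im.max(-1)>120)
    if m.sum()>30:
        print(k,m.sum(),'x',np.percentile(x[m],[1,50,99]).round(4),'y',np.percentile(y[m],[1,99]).round(4),np.polyfit(y[m]-.046,z[m],1))
E
```

```text
[ 0.62730749 -0.22021395  0.23018205]
0 1324 x [-0.0068  0.0023  0.0107] y [-0.0476  0.0545] [-0.07215581  0.07197427]
1 404 x [-0.006   0.0015  0.0102] y [-0.0485 -0.0095] [0.02020842 0.07237583]
```

View pics/w1.png

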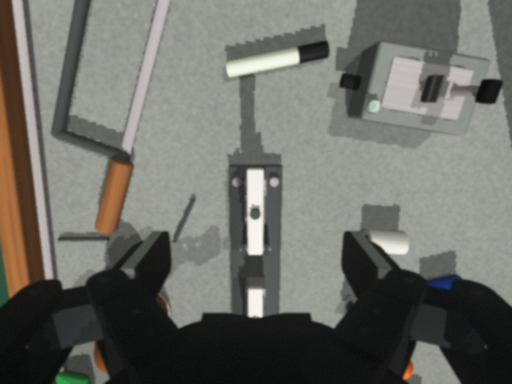

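arm_command --delta_pos '[[1.5,0,-43],[0,0,-43],[0,0,-43],[0,0,-43],[0,0,0]]' --delta_rot '[[0,0,0],[0,0,0],[0,0,0],[0,0,0],[0,0,0]]' --fingers '[-1,-1,-1,-0.5,1]'

```text
time: 3.08
ee_pos: [0.6255, -0.217, 0.0565]
orientation: [2.317, -2.119, -0.01]
wrist_force: [-0.2, 0.4, 0.0]
gripper_width: 0.0514
```

arm_command --delta_pos '[[0,0,0],[0,0,0],[0,0,0],[0,0,0]]' --delta_rot '[[0,0,0],[0,0,0],[0,0,0],[0,0,0]]' --fingers '[1,1,1,1]'

```text
time: 3.58
ee_pos: [0.6285, -0.2196, 0.0605]
orientation: [2.318, -2.12, 0.002]
wrist_force: [-5.0, -1.9, 1.6]
gripper_width: 0.0164
```

arm_command --delta_pos '[[-0.3,3,16.3],[-0.5,6.1,15.4],[-0.8,8.9,14],[-1,11.3,12.1],[-1.2,13.4,9.7]]' --delta_rot '[[0,0,0],[0,0,0],[0,0,0],[0,0,0],[0,0,0]]' --fingers '[1,1,1,1,1]'

```text
time: 4.2
ee_pos: [0.6245, -0.1757, 0.1277]
orientation: [2.318, -2.119, 0.001]
wrist_force: [-2.7, -2.5, -6.4]
gripper_width: 0.0169
```

arm_command --delta_pos '[[-1.3,15,7],[-1.4,16.1,4],[-1.5,16.4,0.9],[-1.5,16.4,-2.2],[-1.4,15.6,-5.3]]' --delta_rot '[[0,0,0],[0,0,0],[0,0,0],[0,0,0],[0,0,0]]' --fingers '[1,1,1,1,1]'

```text
time: 4.82
ee_pos: [0.6178, -0.0954, 0.1343]
orientation: [-2.318, 2.118, -0.003]
wrist_force: [-9.8, 2.5, 19.6]
gripper_width: 0.0145
```

arm_command --delta_pos '[[0,0,0],[0,0,0],[0,0,20],[0,-20,40]]' --delta_rot '[[0,0,0],[0,0,0],[0,0,0],[0,0,0]]' --fingers '[0,0,-0.2,-1]'

```text
time: 5.32
ee_pos: [0.6169, -0.1157, 0.1907]
orientation: [2.32, -2.118, -0.005]
wrist_force: [0.4, -0.4, 0.9]
gripper_width: 0.068
```

```bash
python3 - <<'E'
from h import *
s,im,d=shot('t2','top'); P=cloud(d)
for b in bushes(im,d): print(b)
a=cv2.resize(im[120:300,150:420],(800,533),interpolation=cv2.INTER_CUBIC); save('t2c',a)
E
```

```text
(array([185.7, 237. ]), array([ 17.,  19., 231.]), array([446.7, 150.3]), 25.9, 49.5, 'yaw', np.float32(152.5), 'ztop', np.float64(0.0339))
(array([185.6, 278.6]), array([173., 105., 238.]), array([345.5, 148.9]), 27.3, 50.2, 'yaw', np.float32(169.6), 'ztop', np.float64(0.033))
```

View pics/t2c.png

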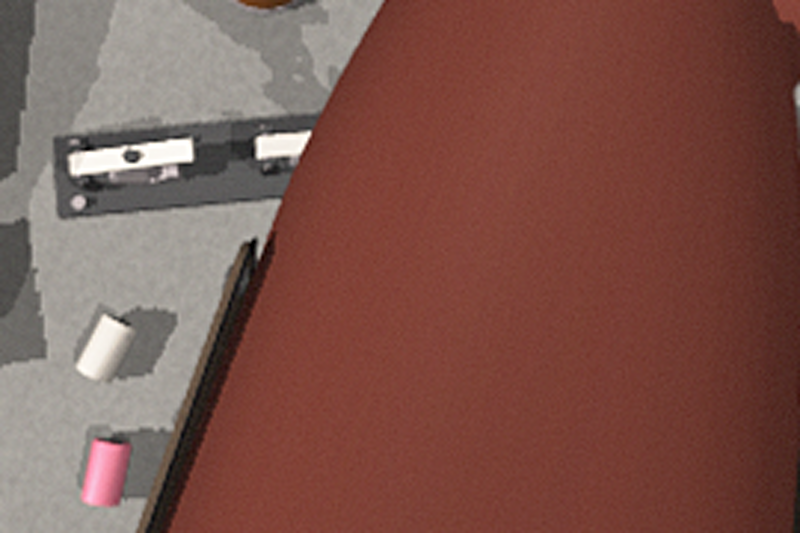

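arm_command --delta_pos '[[-40,-15,20],[-45,0,0],[-45,0,0],[-44,0,-20],[0,0,0]]' --delta_rot '[[0,0,0],[0,0,0],[0,0,-2.5],[0,0,-2.5],[0,0,0]]' --fingers '[-1,-1,-1,-1,-1]'

```text
time: 6.0
ee_pos: [0.4398, -0.1308, 0.19]
orientation: [2.221, -2.22, -0.006]
wrist_force: [0.4, -1.2, 0.5]
gripper_width: 0.0852
```

```bash
cat >> h.py <<'E'
def wbush(im,d,s,zlo=0.006,zhi=0.045):
    P=wcloud(d,s); hsv=cv2.cvtColor(im,cv2.COLOR_RGB2HSV)
    m=((P[...,2]>zlo)&(P[...,2]<zhi)&(d>0)&(d<0.6)&(im.max(-1)>100)).astype(np.uint8)
    n,l,st,ce=cv2.connectedComponentsWithStats(m); out=[]
    for i in range(1,n):
        if st[i,4]<150: continue
        k=l==i; p=P[k]; top=p[p[:,2]>np.percentile(p[:,2],97)-0.009]
        c,(w,h),a=cv2.minAreaRect((top[:,:2]*1000).astype(np.float32))
        if not 35<max(w,h)<65: continue
        bx=cv2.boxPoints((c,(w,h),a)); e=[bx[1]-bx[0],bx[2]-bx[1]]; L=max(e,key=np.linalg.norm)
        out.append((ce[i].round(),np.median(hsv[k],0),np.array(c).round(1),round(w,1),round(h,1),'yaw',round(np.degrees(np.arctan2(L[1],L[0]))%180,1),'ztop',np.percentile(p[:,2],95).round(4)))
    return out
E
python3 - <<'E'
from h import *
s,im,d=shot('w3'); print(s['ee_pos'])
for b in wbush(im,d,s): print(b)
E
```

```text
[ 0.43980564 -0.13078625  0.19002739]
(array([ 74., 130.]), array([ 15.,  11., 119.]), array([ 625.9, -177. ]), 26.8, 57.7, 'yaw', np.float32(94.9), 'ztop', np.float64(0.0397))
(array([252., 172.]), array([ 30.,  16., 214.]), array([ 444.6, -129.1]), 50.1, 28.1, 'yaw', np.float32(2.7), 'ztop', np.float64(0.0315))
(array([336., 227.]), array([111., 185., 160.]), array([346. , -63.3]), 50.3, 27.2, 'yaw', np.float32(20.1), 'ztop', np.float64(0.0315))
(array([249., 264.]), array([ 28. ,  18. , 190.5]), array([450.9, -14.4]), 27.7, 49.8, 'yaw', np.float32(158.1), 'ztop', np.float64(0.0315))
```

View pics/w3.png

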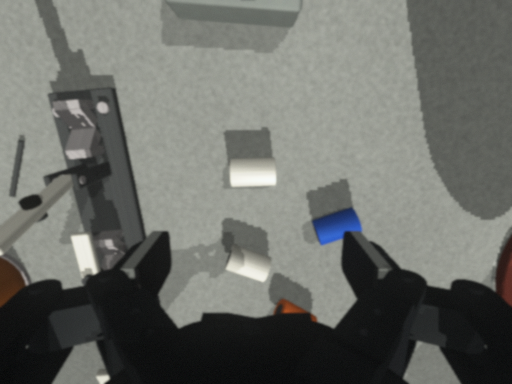

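arm_command --delta_pos '[[4.5,1.5,-50],[0,0,-50],[0,0,-50],[0,0,-25],[0,0,-9]]' --delta_rot '[[0,0,1],[0,0,0],[0,0,0],[0,0,0],[0,0,0]]' --fingers '[-1,-1,-1,-1,-1]'

```text
time: 6.68
ee_pos: [0.449, -0.1304, 0.0062]
orientation: [-2.244, 2.199, 0.001]
wrist_force: [0.7, 0.9, -0.7]
gripper_width: 0.0852
```

arm_command --delta_pos '[[0,0,0],[0,0,0],[0,0,0],[0,0,0],[0,0,0]]' --delta_rot '[[0,0,0],[0,0,0],[0,0,0],[0,0,0],[0,0,0]]' --fingers '[0.6,1,1,1,1]' --squeeze 40

```text
time: 7.3
ee_pos: [0.4493, -0.1308, 0.0084]
orientation: [-2.243, 2.199, -0.004]
wrist_force: [-1.0, 0.6, 7.7]
gripper_width: 0.0492
```

arm_command --delta_pos '[[0,0,25],[0,0,50],[0,0,50],[40,-10,0],[44,-12,0]]' --delta_rot '[[0,0,0],[0,0,0],[0,0,0],[0,0,1],[0,0,1]]' --fingers '[1,1,1,1,1]'

```text
time: 7.92
ee_pos: [0.5337, -0.1528, 0.1342]
orientation: [-2.281, 2.159, -0.005]
wrist_force: [-0.3, 0.2, -1.6]
gripper_width: 0.0493
```

arm_command --delta_pos '[[44,-12,0],[44,-12,0],[4,-1,0],[0,0,0]]' --delta_rot '[[0,0,1],[0,0,1],[0,0,0],[0,0,0]]' --fingers '[1,1,1,1]'

```text
time: 8.43
ee_pos: [0.6237, -0.1771, 0.1321]
orientation: [2.319, -2.12, -0.001]
wrist_force: [-0.6, -0.7, -0.9]
gripper_width: 0.049
```

arm_command --delta_pos '[[1.5,-0.4,-40],[0,0,-30],[0,0,-15],[0,0,-9],[0,0,0]]' --delta_rot '[[0,0,0],[0,0,0],[0,0,0],[0,0,0],[0,0,0]]' --fingers '[1,1,1,1,1]'

```text
time: 9.05
ee_pos: [0.6255, -0.1777, 0.0386]
orientation: [-2.319, 2.12, -0.0]
wrist_force: [0.1, -0.8, -1.2]
gripper_width: 0.0491
```

arm_command --delta_pos '[[0,0,-2.5],[0,0,0],[0,0,0],[0,0,0]]' --delta_rot '[[0,0,0],[0,0,0],[0,0,0],[0,0,0]]' --fingers '[1,1,-0.4,-0.4]'

```text
time: 9.55
ee_pos: [0.6258, -0.1778, 0.036]
orientation: [-2.318, 2.12, -0.001]
wrist_force: [-0.1, -0.4, -0.0]
gripper_width: 0.0596
```

arm_command --delta_pos '[[0,0,30],[0,0,50],[0,0,45],[0,0,0]]' --delta_rot '[[0,0,0],[0,0,0],[0,0,0],[0,0,0]]' --fingers '[-0.6,-0.6,-0.6,-0.6]'

```text
time: 10.05
ee_pos: [0.6279, -0.1786, 0.165]
orientation: [-2.317, 2.118, -0.011]
wrist_force: [0.4, 0.2, 0.1]
gripper_width: 0.0682
```

```bash
python3 - <<'E'
from h import *
s,im,d=shot('w4'); print(s['ee_pos'])
for b in wbush(im,d,s,.047,.067): print(b)
P=wcloud(d,s)
np.set_printoptions(linewidth=150)
E
```

```text
[ 0.62794688 -0.17864597  0.16503641]
(array([259., 185.]), array([ 28.,  18., 179.]), array([ 627.5, -177.7]), 50.0, 27.7, 'yaw', np.float32(4.4), 'ztop', np.float64(0.0581))
```

View pics/w4.png

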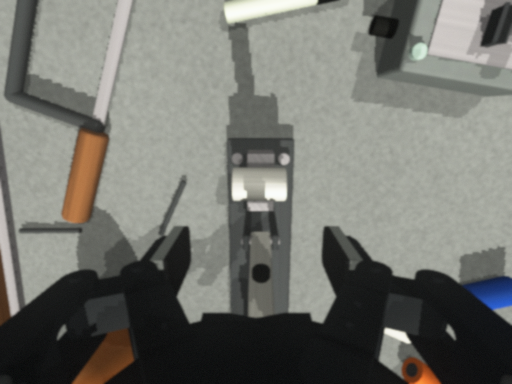

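arm_command --delta_pos '[[-2,20,25],[-4,31,5],[-3,32,-10],[0,0,-30],[0,0,-20]]' --delta_rot '[[0,0,0],[0,0,0],[0,0,0],[0,0,0],[0,0,0]]' --fingers '[-0.6,-0.6,-0.6,-0.6,-0.6]'

```text
time: 10.72
ee_pos: [0.6153, -0.0938, 0.1282]
orientation: [2.319, -2.118, -0.004]
wrist_force: [0.2, 0.6, -0.2]
gripper_width: 0.0688
```

arm_command --delta_pos '[[0,0,0],[0,0,0],[0,0,0],[0,0,0],[0,0,0]]' --delta_rot '[[0,0,0],[0,0,0],[0,0,0],[0,0,0],[0,0,0]]' --fingers '[1,1,1,1,1]'

```text
time: 11.35
ee_pos: [0.6172, -0.0949, 0.1315]
orientation: [-2.318, 2.119, -0.002]
wrist_force: [1.0, 1.6, 4.0]
gripper_width: 0.0158
```

arm_command --delta_pos '[[1.5,-16.9,5.7],[1.6,-17.6,2.3],[1.6,-17.7,-1.2],[1.5,-17.1,-4.8],[1.4,-15.9,-8.1]]' --delta_rot '[[0,0,0],[0,0,0],[0,0,0],[0,0,0],[0,0,0]]' --fingers '[1,1,1,1,1]'

```text
time: 11.98
ee_pos: [0.6249, -0.1806, 0.1264]
orientation: [-2.317, 2.119, -0.003]
wrist_force: [-0.6, 1.3, 8.1]
gripper_width: 0.0156
```

arm_command --delta_pos '[[1.2,-14,-11.1],[1,-11.5,-13.6],[0.8,-8.6,-15.7],[0.5,-5.2,-17],[0.2,-1.8,-14]]' --delta_rot '[[0,0,0],[0,0,0],[0,0,0],[0,0,0],[0,0,0]]' --fingers '[1,1,1,1,1]'

```text
time: 12.6
ee_pos: [0.6286, -0.2224, 0.0539]
orientation: [-2.317, 2.12, -0.003]
wrist_force: [1.6, 6.5, 6.6]
gripper_width: 0.0156
```

arm_command --delta_pos '[[0,0,-3],[0,0,-1],[0,0,0]]' --delta_rot '[[0,0,0],[0,0,0],[0,0,0]]' --fingers '[1,1,1]'

```text
time: 12.98
ee_pos: [0.6284, -0.222, 0.0503]
orientation: [-2.318, 2.12, -0.003]
wrist_force: [0.5, -1.8, 6.7]
gripper_width: 0.0156
```

arm_command --delta_pos '[[0,0,0],[0,0,0],[0,0,40],[0,0,40],[0,0,20]]' --delta_rot '[[0,0,0],[0,0,0],[0,0,0],[0,0,0],[0,0,0]]' --fingers '[0,-0.3,-0.3,-0.6,-0.6]'

```text
time: 13.6
ee_pos: [0.6285, -0.2214, 0.1514]
orientation: [-2.318, 2.119, -0.003]
wrist_force: [0.6, -0.2, 0.0]
gripper_width: 0.0684
```

```bash
cat >> h.py <<'E'
def strapfit(im,d,s,k):
    P=wcloud(d,s); loc=(P[...,:2]-SEAT[k]); y=loc@YD; x=loc@XD; z=P[...,2]
    m=(abs(x-.002)<.007)&(y>-.046)&(y<.05)&(z>.055)&(z<.12)&(d>0)&(im.max(-1)>120)
    return m.sum(), np.polyfit(y[m]-.046,z[m],1) if m.sum()>50 else None
E
python3 - <<'E'
from h import *
s,im,d=shot('w5'); print(s['ee_pos'])
print(strapfit(im,d,s,0)); 
E
```

```text
[ 0.62849387 -0.22144665  0.15141864]
(np.int64(1517), array([-0.09496508,  0.07226186]))
```

View pics/w5.png

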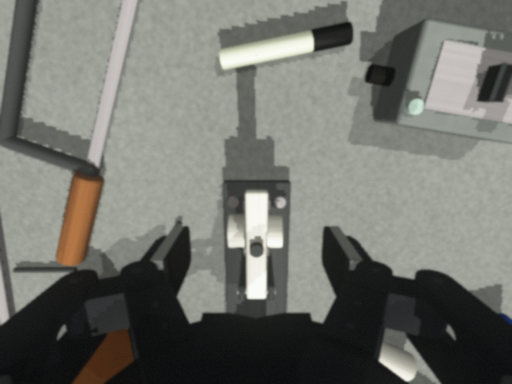

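arm_command --delta_pos '[[-1,10,0],[0,0,0],[0,0,-30],[0,0,-35],[0,0,-6]]' --delta_rot '[[0,0,0],[0,0,0],[0,0,0],[0,0,0],[0,0,0]]' --fingers '[1,1,1,1,1]'

```text
time: 14.28
ee_pos: [0.6246, -0.2099, 0.0748]
orientation: [2.317, -2.118, -0.009]
wrist_force: [-0.9, 0.4, 0.3]
gripper_width: -0.0001
```

arm_command --delta_pos '[[0,0,-3],[0,0,-3],[0,0,-2]]' --delta_rot '[[0,0,0],[0,0,0],[0,0,0]]' --fingers '[1,1,1]'

```text
time: 14.65
ee_pos: [0.6277, -0.2114, 0.0719]
orientation: [-2.318, 2.119, -0.003]
wrist_force: [-4.5, 1.6, 16.9]
gripper_width: 0.0002
```

arm_command --delta_pos '[[0,0,-1.5],[0,0,0],[0,0,40],[0,-20,40],[0,0,0]]' --delta_rot '[[0,0,0],[0,0,0],[0,0,0],[0,0,0],[0,0,0]]' --fingers '[1,1,1,0,-1]'

```text
time: 15.28
ee_pos: [0.6292, -0.2333, 0.1532]
orientation: [-2.316, 2.12, -0.012]
wrist_force: [0.3, -0.1, -0.5]
gripper_width: 0.0355
```

```bash
python3 - <<'E'
from h import *
s,im,d=shot('w6'); print(s['ee_pos'])
print(strapfit(im,d,s,0)); 
E
```

```text
[ 0.62923163 -0.23333     0.15319495]
(np.int64(1473), array([0.00464981, 0.07212053]))
```

View pics/w6.png

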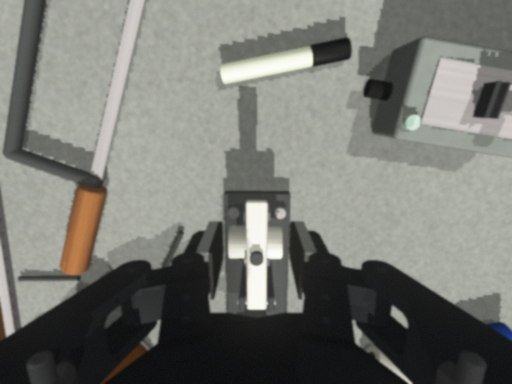

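arm_command --delta_pos '[[-3,41,0],[-3,41,0],[-3,41,0],[-4,40.5,0],[0,0,0]]' --delta_rot '[[0,0,0],[0,0,0],[0,0,0],[0,0,0],[0,0,0]]' --fingers '[-1,-1,-0.6,-0.6,-0.6]'

```text
time: 15.95
ee_pos: [0.6129, -0.0644, 0.148]
orientation: [2.322, -2.115, -0.003]
wrist_force: [-0.3, -0.4, 0.2]
gripper_width: 0.0683
```

```bash
python3 - <<'E'
from h import *
s,im,d=shot('w7'); print(s['ee_pos'])
print(strapfit(im,d,s,1)); print(strapfit(im,d,s,2))
P=wcloud(d,s)
loc=(P[...,:2]-SEAT[1]); y=loc@YD; x=loc@XD; z=P[...,2]
m=(abs(x)<.02)&(y>-.065)&(y<.06)&(z>.06)&(z<.12)&(d>0)&(im.max(-1)>120)
print(np.percentile(x[m],[1,50,99]),np.percentile(y[m],[1,99]))
E
```

```text
[ 0.61286762 -0.06442873  0.14800104]
(np.int64(1625), array([0.01452962, 0.07196885]))
(np.int64(0), None)
[-0.007152    0.00187657  0.01045921] [-0.04801995  0.05378676]
```

arm_command --delta_pos '[[0,0,-35],[0,0,0],[0,0,0]]' --delta_rot '[[0,0,0],[0,0,0],[0,0,0]]' --fingers '[-0.6,-0.6,-0.6]'

```text
time: 16.38
ee_pos: [0.6141, -0.0683, 0.1143]
orientation: [2.318, -2.121, 0.0]
wrist_force: [-0.5, -0.1, 0.4]
gripper_width: 0.0682
```

arm_command --delta_pos '[[2,-1.5,-32],[0,0,-30],[0,0,0],[0,0,0],[0,0,0]]' --delta_rot '[[0,0,0],[0,0,0],[0,0,0],[0,0,0],[0,0,0]]' --fingers '[-0.6,-0.6,1,1,1]'

```text
time: 17.0
ee_pos: [0.615, -0.0696, 0.0529]
orientation: [2.317, -2.119, -0.0]
wrist_force: [1.1, -2.5, -0.1]
gripper_width: 0.0169
```

arm_command --delta_pos '[[0,0,0],[0,0,0],[0,0,0]]' --delta_rot '[[0,0,0],[0,0,0],[0,0,0]]' --fingers '[1,1,1]'

```text
time: 17.38
ee_pos: [0.6152, -0.0696, 0.0527]
orientation: [2.317, -2.119, 0.0]
wrist_force: [-4.5, -2.4, 1.3]
gripper_width: 0.0172
```

arm_command --delta_pos '[[-0.2,1.7,17.4],[-0.5,5.1,16.6],[-0.7,8.4,15.3],[-1,11.2,13.3],[-1.2,13.6,10.8]]' --delta_rot '[[0,0,0],[0,0,0],[0,0,0],[0,0,0],[0,0,0]]' --fingers '[1,1,1,1,1]'

```text
time: 18.0
ee_pos: [0.6115, -0.0285, 0.126]
orientation: [2.318, -2.119, -0.0]
wrist_force: [-4.4, -2.1, -8.4]
gripper_width: 0.0166
```

arm_command --delta_pos '[[-1.4,15.5,8],[-1.5,16.8,4.6],[-1.5,17.3,1.2],[-1.5,17.3,-2.2],[-1.5,16.4,-5.6]]' --delta_rot '[[0,0,0],[0,0,0],[0,0,0],[0,0,0],[0,0,0]]' --fingers '[1,1,1,1,1]'

```text
time: 18.62
ee_pos: [0.6045, 0.0558, 0.1339]
orientation: [-2.318, 2.119, -0.001]
wrist_force: [-11.8, 1.8, 15.1]
gripper_width: 0.0152
```

arm_command --delta_pos '[[0,0,0],[0,0,0],[0,0,0],[0,0,30],[-10,-20,40]]' --delta_rot '[[0,0,0],[0,0,0],[0,0,0],[0,0,0],[0,0,0]]' --fingers '[1,0,-0.4,-0.6,-0.6]'

```text
time: 19.25
ee_pos: [0.5951, 0.035, 0.2015]
orientation: [-2.32, 2.118, 0.001]
wrist_force: [0.3, -0.3, 0.6]
gripper_width: 0.0679
```

arm_command --delta_pos '[[-36,-12,0],[-36,-12,0],[-36,-12,0],[-36,-13,-10],[0,0,0]]' --delta_rot '[[0,0,-6],[0,0,-6],[0,0,-6],[0,0,-7],[0,0,0]]' --fingers '[-1,-1,-1,-1,-1]'

```text
time: 19.88
ee_pos: [0.449, -0.015, 0.1911]
orientation: [1.802, -2.573, -0.001]
wrist_force: [0.4, -0.2, 0.4]
gripper_width: 0.0854
```

```bash
python3 - <<'E'
from h import *
s,im,d=shot('w8'); print(s['ee_pos'],s['orientation'])
for b in wbush(im,d,s): print(b)
E
```

```text
[ 0.4489875  -0.01500824  0.19114325] [ 1.80166163e+00 -2.57325086e+00 -8.33101248e-04]
(array([336.,  94.]), array([111., 193., 183.]), array([345.7, -62.8]), 49.9, 27.9, 'yaw', np.float32(20.1), 'ztop', np.float64(0.0313))
(array([255., 171.]), array([ 28.,  16., 222.]), array([450.9, -14.6]), 27.4, 49.9, 'yaw', np.float32(160.5), 'ztop', np.float64(0.0313))
(array([329., 218.]), array([ 11., 192., 225.]), array([390.1,  67.5]), 28.2, 50.1, 'yaw', np.float32(148.0), 'ztop', np.float64(0.0314))
(array([304., 292.]), array([ 28.,  18., 196.]), array([447.7, 152.8]), 27.1, 50.0, 'yaw', np.float32(153.3), 'ztop', np.float64(0.0315))
(array([ 66., 370.]), array([ 13.,  11., 189.]), array([805. , 164.5]), 61.5, 17.0, 'yaw', np.float32(51.7), 'ztop', np.float64(0.0081))
```

View pics/w8.png

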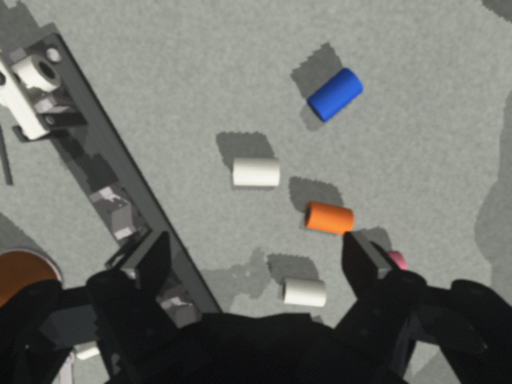

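arm_command --delta_pos '[[1.5,0,-50],[0,0,-50],[0,0,-50],[0,0,-25],[0,0,-7]]' --delta_rot '[[0,0,0],[0,0,0],[0,0,0],[0,0,0],[0,0,0]]' --fingers '[-1,-1,-1,-1,-1]'

```text
time: 20.55
ee_pos: [0.4529, -0.0144, 0.008]
orientation: [1.806, -2.57, -0.001]
wrist_force: [0.1, -0.3, 0.3]
gripper_width: 0.0853
```

arm_command --delta_pos '[[0,0,0],[0,0,0],[0,0,0],[0,0,0],[0,0,0]]' --delta_rot '[[0,0,0],[0,0,0],[0,0,0],[0,0,0],[0,0,0]]' --fingers '[0.6,1,1,1,1]'

```text
time: 21.18
ee_pos: [0.4536, -0.0148, 0.0103]
orientation: [-1.804, 2.57, -0.003]
wrist_force: [-0.7, 0.4, 7.1]
gripper_width: 0.0491
```

arm_command --delta_pos '[[0,0,25],[0,0,50],[0,0,50],[0,0,0]]' --delta_rot '[[0,0,0],[0,0,0],[0,0,0],[0,0,0]]' --fingers '[1,1,1,1]'

```text
time: 21.68
ee_pos: [0.4553, -0.0152, 0.138]
orientation: [-1.802, 2.567, -0.009]
wrist_force: [-0.0, -0.6, -2.4]
gripper_width: 0.0493
```

arm_command --delta_pos '[[39,-3,0],[39,-3,0],[39,-3,0],[39,-3.5,0],[0,0,0]]' --delta_rot '[[0,0,6],[0,0,6],[0,0,6],[0,0,7],[0,0,0]]' --fingers '[1,1,1,1,1]'

```text
time: 22.3
ee_pos: [0.6101, -0.0275, 0.1327]
orientation: [-2.32, 2.119, -0.0]
wrist_force: [0.1, 0.3, -1.6]
gripper_width: 0.0496
```

arm_command --delta_pos '[[0,0,0],[0,0,0]]' --delta_rot '[[0,0,0],[0,0,0]]' --fingers '[1,1]'

```text
time: 22.55
ee_pos: [0.6073, -0.0271, 0.1339]
orientation: [2.318, -2.12, -0.001]
wrist_force: [-0.4, 0.3, -1.8]
gripper_width: 0.049
```

arm_command --delta_pos '[[5,-0.9,-35],[0,0,-30],[0,0,-15],[0,0,-13],[0,0,0]]' --delta_rot '[[0,0,0],[0,0,0],[0,0,0],[0,0,0],[0,0,0]]' --fingers '[1,1,1,1,1]'

```text
time: 23.18
ee_pos: [0.613, -0.028, 0.0408]
orientation: [2.318, -2.12, -0.001]
wrist_force: [0.3, -0.2, -2.0]
gripper_width: 0.0489
```

arm_command --delta_pos '[[0,0,-3],[0,0,0]]' --delta_rot '[[0,0,0],[0,0,0]]' --fingers '[1,1]'

```text
time: 23.42
ee_pos: [0.6137, -0.0282, 0.0386]
orientation: [-2.318, 2.119, -0.001]
wrist_force: [0.7, -0.3, -1.8]
gripper_width: 0.0492
```

arm_command --delta_pos '[[0,0,-1.5],[0,0,0],[0,0,0],[0,0,0]]' --delta_rot '[[0,0,0],[0,0,0],[0,0,0],[0,0,0]]' --fingers '[1,1,-0.4,-0.4]'

```text
time: 23.92
ee_pos: [0.6136, -0.0282, 0.0368]
orientation: [-2.318, 2.12, -0.001]
wrist_force: [-0.0, 0.5, 0.1]
gripper_width: 0.0599
```

arm_command --delta_pos '[[0,0,30],[0,0,50],[0,0,45],[0,0,0]]' --delta_rot '[[0,0,0],[0,0,0],[0,0,0],[0,0,0]]' --fingers '[-0.6,-0.6,-0.6,-0.6]'

```text
time: 24.42
ee_pos: [0.6158, -0.0286, 0.1655]
orientation: [-2.316, 2.117, -0.009]
wrist_force: [-0.1, -1.0, -0.2]
gripper_width: 0.0682
```

```bash
python3 - <<'E'
from h import *
s,im,d=shot('w9'); print(s['ee_pos'])
for b in wbush(im,d,s,.047,.067): print(b)
E
```

```text
[ 0.61581475 -0.02856877  0.16549347]
(array([258., 184.]), array([ 28.,  17., 192.]), array([615.8, -27.6]), 49.8, 28.0, 'yaw', np.float32(4.6), 'ztop', np.float64(0.0581))
(array([108., 237.]), array([ 12., 177., 119.]), array([758.3,  39.1]), 43.3, 10.7, 'yaw', np.float32(60.9), 'ztop', np.float64(0.0663))
```

View pics/w9.png

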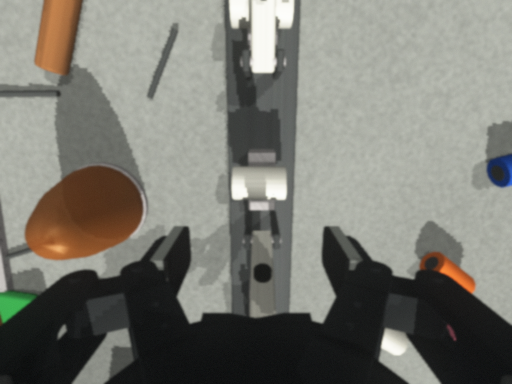

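arm_command --delta_pos '[[-2,20,25],[-4,32,5],[-3,32,-10],[0,0,-30],[0,0,-18]]' --delta_rot '[[0,0,0],[0,0,0],[0,0,0],[0,0,0],[0,0,0]]' --fingers '[-0.6,-0.6,-0.6,-0.6,-0.6]'

```text
time: 25.1
ee_pos: [0.6028, 0.0565, 0.1308]
orientation: [2.318, -2.117, -0.004]
wrist_force: [-0.2, 0.0, -0.8]
gripper_width: 0.0684
```

arm_command --delta_pos '[[0,0,0],[0,0,0],[0,0,0],[0,0,0],[0,0,0]]' --delta_rot '[[0,0,0],[0,0,0],[0,0,0],[0,0,0],[0,0,0]]' --fingers '[1,1,1,1,1]'

```text
time: 25.72
ee_pos: [0.6041, 0.0559, 0.1342]
orientation: [-2.319, 2.12, 0.0]
wrist_force: [-4.9, 0.5, 6.2]
gripper_width: 0.0159
```

arm_command --delta_pos '[[1.5,-16.9,5.7],[1.6,-17.6,2.3],[1.6,-17.7,-1.2],[1.5,-17.1,-4.8],[1.4,-15.9,-8.1]]' --delta_rot '[[0,0,0],[0,0,0],[0,0,0],[0,0,0],[0,0,0]]' --fingers '[1,1,1,1,1]'

```text
time: 26.35
ee_pos: [0.6118, -0.0305, 0.1289]
orientation: [-2.318, 2.12, -0.001]
wrist_force: [-7.5, -0.5, 10.2]
gripper_width: 0.0162
```

arm_command --delta_pos '[[1.2,-14,-11.1],[1,-11.5,-13.6],[0.8,-8.6,-15.7],[0.5,-5.2,-17],[0.2,-1.8,-14]]' --delta_rot '[[0,0,0],[0,0,0],[0,0,0],[0,0,0],[0,0,0]]' --fingers '[1,1,1,1,1]'

```text
time: 26.98
ee_pos: [0.6156, -0.0734, 0.0565]
orientation: [2.314, -2.121, 0.004]
wrist_force: [-6.1, -4.2, 6.6]
gripper_width: 0.0159
```

arm_command --delta_pos '[[0,0,0],[0,0,0],[0,0,40],[-1,10,30],[0,0,0]]' --delta_rot '[[0,0,0],[0,0,0],[0,0,0],[0,0,0],[0,0,0]]' --fingers '[0,-0.3,-0.3,1,1]'

```text
time: 27.6
ee_pos: [0.617, -0.0603, 0.1294]
orientation: [-2.317, 2.117, -0.008]
wrist_force: [0.5, -0.8, -0.1]
gripper_width: 0.0198
```

arm_command --delta_pos '[[0,0,0],[0,0,-25],[0,0,-17],[0,0,-4],[0,0,-4]]' --delta_rot '[[0,0,0],[0,0,0],[0,0,0],[0,0,0],[0,0,0]]' --fingers '[1,1,1,1,1]'

```text
time: 28.22
ee_pos: [0.6147, -0.0605, 0.076]
orientation: [2.318, -2.12, -0.0]
wrist_force: [-0.8, -0.6, 1.4]
gripper_width: 0.0003
```

arm_command --delta_pos '[[0,0,-3],[0,0,-2],[0,0,0]]' --delta_rot '[[0,0,0],[0,0,0],[0,0,0]]' --fingers '[1,1,1]'

```text
time: 28.6
ee_pos: [0.6151, -0.0606, 0.0722]
orientation: [-2.318, 2.12, -0.002]
wrist_force: [-1.5, -0.1, 7.0]
gripper_width: -0.0001
```

arm_command --delta_pos '[[0,0,-2],[0,0,0],[0,0,0]]' --delta_rot '[[0,0,0],[0,0,0],[0,0,0]]' --fingers '[1,1,1]'

```text
time: 28.98
ee_pos: [0.6152, -0.0606, 0.0716]
orientation: [-2.318, 2.119, -0.003]
wrist_force: [-7.6, -0.6, 20.7]
gripper_width: -0.0001
```

arm_command --delta_pos '[[0,0,30],[0,-15,50],[0,0,0]]' --delta_rot '[[0,0,0],[0,0,0],[0,0,0]]' --fingers '[1,0,-0.6]'

```text
time: 29.35
ee_pos: [0.6175, -0.0768, 0.1535]
orientation: [-2.315, 2.118, -0.011]
wrist_force: [-0.1, 0.5, 0.3]
gripper_width: 0.0362
```

```bash
python3 - <<'E'
from h import *
s,im,d=shot('w10'); print(s['ee_pos'])
print(strapfit(im,d,s,1)); 
E
```

```text
[ 0.61753642 -0.07681976  0.15348589]
(np.int64(1513), array([0.00409746, 0.07207187]))
```

View pics/w10.png

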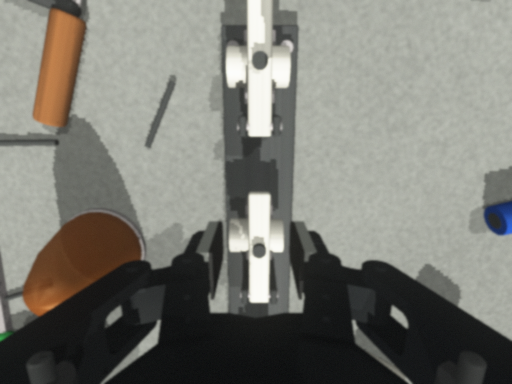

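arm_command --delta_pos '[[-3,39,0],[-3,39,0],[-3,39,0],[-3,39,0],[0,0,0]]' --delta_rot '[[0,0,0],[0,0,0],[0,0,0],[0,0,0],[0,0,0]]' --fingers '[-0.6,-0.6,-0.6,-0.6,-0.6]'

```text
time: 30.02
ee_pos: [0.6015, 0.0833, 0.1479]
orientation: [2.322, -2.115, -0.003]
wrist_force: [0.7, 0.2, -0.1]
gripper_width: 0.0685
```

arm_command --delta_pos '[[0,0,0],[0,0,0]]' --delta_rot '[[0,0,0],[0,0,0]]' --fingers '[-0.6,-0.6]'

```text
time: 30.28
ee_pos: [0.6026, 0.0797, 0.1487]
orientation: [2.317, -2.121, -0.0]
wrist_force: [0.0, 0.5, 0.4]
gripper_width: 0.0685
```

```bash
python3 - <<'E'
from h import *
s,im,d=shot('w11'); print(s['ee_pos'])
print(strapfit(im,d,s,2))
P=wcloud(d,s)
loc=(P[...,:2]-SEAT[2]); y=loc@YD; x=loc@XD; z=P[...,2]
m=(abs(x)<.02)&(y>-.065)&(y<.06)&(z>.06)&(z<.12)&(d>0)&(im.max(-1)>120)
print(np.percentile(x[m],[1,50,99]),np.percentile(y[m],[1,99]),z[m].max())
E
```

```text
[0.60259666 0.07967429 0.14868267]
(np.int64(1550), array([-0.2071425 ,  0.07276301]))
[-0.00781973  0.00222405  0.0108422 ] [-0.04601595  0.05442195] 0.09252924611283593
```

arm_command --delta_pos '[[0,2,-40],[0,0,-38],[0,0,0],[0,0,0],[0,0,0]]' --delta_rot '[[0,0,0],[0,0,0],[0,0,0],[0,0,0],[0,0,0]]' --fingers '[-0.6,-0.6,1,1,1]'

```text
time: 30.95
ee_pos: [0.6016, 0.0819, 0.0723]
orientation: [2.317, -2.119, -0.001]
wrist_force: [1.1, -2.6, 0.5]
gripper_width: 0.0169
```

arm_command --delta_pos '[[0,0,0],[0,0,0],[0,0,0]]' --delta_rot '[[0,0,0],[0,0,0],[0,0,0]]' --fingers '[1,1,1]'

```text
time: 31.32
ee_pos: [0.6018, 0.0819, 0.0722]
orientation: [2.317, -2.119, 0.0]
wrist_force: [-5.8, -3.1, 1.3]
gripper_width: 0.0171
```

arm_command --delta_pos '[[-0.5,5.1,16.6],[-0.7,8.4,15.3],[-1,11.2,13.3],[-1.2,13.6,10.8],[-1.4,15.5,8]]' --delta_rot '[[0,0,0],[0,0,0],[0,0,0],[0,0,0],[0,0,0]]' --fingers '[1,1,1,1,1]'

```text
time: 31.95
ee_pos: [0.5969, 0.1369, 0.1361]
orientation: [2.317, -2.119, -0.0]
wrist_force: [-3.6, -2.1, -10.0]
gripper_width: 0.0172
```

arm_command --delta_pos '[[-1.5,16.8,4.6],[-1.5,17.3,1.2],[-1.5,17.3,-2.2],[-1.5,16.4,-5.6],[0,0,0]]' --delta_rot '[[0,0,0],[0,0,0],[0,0,0],[0,0,0],[0,0,0]]' --fingers '[1,1,1,1,1]'

```text
time: 32.58
ee_pos: [0.591, 0.2066, 0.135]
orientation: [-2.32, 2.116, 0.001]
wrist_force: [-8.5, 0.9, 6.5]
gripper_width: 0.0162
```

arm_command --delta_pos '[[0,0,0],[0,0,0],[0,0,30],[-10,-20,40],[-35,5,0]]' --delta_rot '[[0,0,0],[0,0,0],[0,0,0],[0,0,0],[0,0,-8]]' --fingers '[0,-0.4,-0.6,-0.6,-1]'

```text
time: 33.2
ee_pos: [0.5502, 0.1885, 0.2067]
orientation: [-2.155, 2.277, -0.007]
wrist_force: [-0.7, 0.9, 0.2]
gripper_width: 0.0837
```

arm_command --delta_pos '[[-32,-12,-5],[-33,-12,-5],[-33,-12,-5],[0,0,0]]' --delta_rot '[[0,0,-8],[0,0,-8],[0,0,-7.5],[0,0,0]]' --fingers '[-1,-1,-1,-1]'

```text
time: 33.7
ee_pos: [0.4474, 0.1527, 0.1886]
orientation: [-1.654, 2.671, -0.0]
wrist_force: [-0.5, 0.3, -0.1]
gripper_width: 0.0854
```

```bash
python3 - <<'E'
from h import *
s,im,d=shot('w12'); print(s['ee_pos'],s['orientation'])
for b in wbush(im,d,s): print(b)
E
```

```text
[0.44738872 0.15274986 0.18863455] [-1.65417904e+00  2.67054578e+00 -8.94025929e-05]
(array([270.,  73.]), array([ 12., 192., 242.]), array([390.4,  68.2]), 28.0, 50.5, 'yaw', np.float32(148.2), 'ztop', np.float64(0.0315))
(array([342., 128.]), array([173.,  95., 236.]), array([347. , 151.8]), 28.1, 50.3, 'yaw', np.float32(169.2), 'ztop', np.float64(0.0314))
(array([257., 171.]), array([ 28.,  14., 229.]), array([447.7, 153.5]), 27.2, 50.1, 'yaw', np.float32(153.5), 'ztop', np.float64(0.0315))
(array([ 11., 283.]), array([ 13.,  10., 184.]), array([799.6, 144.3]), 35.8, 28.8, 'yaw', np.float32(13.1), 'ztop', np.float64(0.0084))
```

View pics/w12.png

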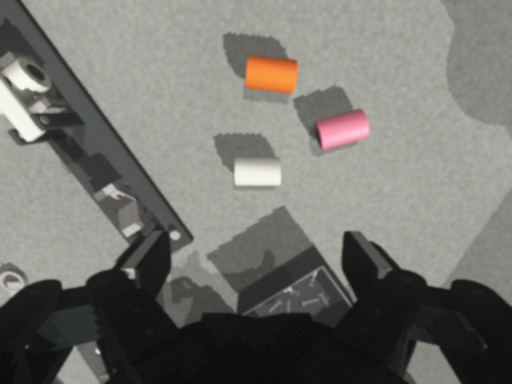

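arm_command --delta_pos '[[0,0.5,-50],[0,0,-50],[0,0,-50],[0,0,-22],[0,0,-7]]' --delta_rot '[[0,0,0],[0,0,0],[0,0,0],[0,0,0],[0,0,0]]' --fingers '[-1,-1,-1,-1,-1]'

```text
time: 34.38
ee_pos: [0.4496, 0.1538, 0.0081]
orientation: [1.657, -2.668, -0.0]
wrist_force: [-0.2, 0.1, 0.8]
gripper_width: 0.0854
```

arm_command --delta_pos '[[0,0,0],[0,0,0],[0,0,0],[0,0,0],[0,0,0]]' --delta_rot '[[0,0,0],[0,0,0],[0,0,0],[0,0,0],[0,0,0]]' --fingers '[0.6,1,1,1,1]'

```text
time: 35.0
ee_pos: [0.4501, 0.154, 0.0103]
orientation: [-1.655, 2.667, -0.001]
wrist_force: [0.0, -0.6, 7.6]
gripper_width: 0.0492
```

arm_command --delta_pos '[[0,0,25],[0,0,50],[0,0,50],[0,0,0]]' --delta_rot '[[0,0,0],[0,0,0],[0,0,0],[0,0,0]]' --fingers '[1,1,1,1]'

```text
time: 35.5
ee_pos: [0.4517, 0.1542, 0.138]
orientation: [-1.653, 2.663, -0.005]
wrist_force: [0.1, -0.2, -1.6]
gripper_width: 0.0492
```

arm_command --delta_pos '[[37,-8,0],[38,-8,0],[38,-8,0],[37,-8.5,0],[0,0,0]]' --delta_rot '[[0,0,8],[0,0,8],[0,0,8],[0,0,7.5],[0,0,0]]' --fingers '[1,1,1,1,1]'

```text
time: 36.12
ee_pos: [0.6006, 0.1203, 0.1327]
orientation: [2.318, -2.12, 0.0]
wrist_force: [0.1, -0.4, -1.1]
gripper_width: 0.0491
```

arm_command --delta_pos '[[0,0,0],[0,0,0]]' --delta_rot '[[0,0,0],[0,0,0]]' --fingers '[1,1]'

```text
time: 36.38
ee_pos: [0.5978, 0.1215, 0.1339]
orientation: [2.318, -2.12, -0.001]
wrist_force: [0.6, 0.2, -1.3]
gripper_width: 0.0492
```

arm_command --delta_pos '[[1,0,-35],[0,0,-30],[0,0,-15],[0,0,-14],[0,0,-3]]' --delta_rot '[[0,0,0],[0,0,0],[0,0,0],[0,0,0],[0,0,0]]' --fingers '[1,1,1,1,1]'

```text
time: 37.0
ee_pos: [0.6003, 0.1222, 0.0382]
orientation: [-2.318, 2.118, 0.001]
wrist_force: [-7.4, 4.6, 22.3]
gripper_width: 0.0487
```

arm_command --delta_pos '[[0,0,0],[0,0,0],[0,0,0],[0,0,0]]' --delta_rot '[[0,0,0],[0,0,0],[0,0,0],[0,0,0]]' --fingers '[1,1,-0.4,-0.4]'

```text
time: 37.5
ee_pos: [0.6003, 0.121, 0.0374]
orientation: [-2.318, 2.12, -0.001]
wrist_force: [-0.0, -0.2, 0.0]
gripper_width: 0.0598
```

arm_command --delta_pos '[[0,0,30],[0,0,50],[0,0,45],[0,0,0],[0,0,0]]' --delta_rot '[[0,0,0],[0,0,0],[0,0,0],[0,0,0],[0,0,0]]' --fingers '[-0.6,-0.6,-0.6,-0.6,-0.6]'

```text
time: 38.12
ee_pos: [0.5997, 0.121, 0.1617]
orientation: [2.318, -2.12, 0.0]
wrist_force: [-0.6, 0.4, -0.9]
gripper_width: 0.0683
```

```bash
python3 - <<'E'
from h import *
s,im,d=shot('w13'); print(s['ee_pos'])
for b in wbush(im,d,s,.047,.067): print(b)
E
```

```text
[0.59973014 0.12103169 0.16169822]
(array([67., 76.]), array([ 12., 181., 129.]), array([771.3,  44.7]), 62.2, 20.9, 'yaw', np.float32(31.8), 'ztop', np.float64(0.0662))
(array([255., 184.]), array([ 28.,  17., 189.]), array([602.2, 121.2]), 49.8, 28.4, 'yaw', np.float32(5.1), 'ztop', np.float64(0.058))
```

View pics/w13.png

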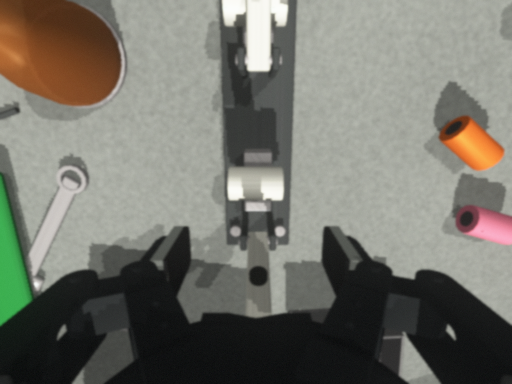

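arm_command --delta_pos '[[-2,20,25],[-4,32,5],[-3,33,-10],[0,0,-30],[0,0,-18]]' --delta_rot '[[0,0,0],[0,0,0],[0,0,0],[0,0,0],[0,0,0]]' --fingers '[-0.6,-0.6,-0.6,-0.6,-0.6]'

```text
time: 38.8
ee_pos: [0.5892, 0.2064, 0.1311]
orientation: [2.317, -2.117, -0.003]
wrist_force: [0.5, -0.6, 0.4]
gripper_width: 0.0685
```

arm_command --delta_pos '[[0,0,0],[0,0,0],[0,0,0],[0,0,0],[0,0,0]]' --delta_rot '[[0,0,0],[0,0,0],[0,0,0],[0,0,0],[0,0,0]]' --fingers '[1,1,1,1,1]'

```text
time: 39.42
ee_pos: [0.5908, 0.2063, 0.1348]
orientation: [-2.318, 2.119, 0.0]
wrist_force: [-3.5, 0.1, 6.5]
gripper_width: 0.0164
```

arm_command --delta_pos '[[1.5,-16.9,5.7],[1.6,-17.6,2.3],[1.6,-17.7,-1.2],[1.5,-17.1,-4.8],[1.4,-15.9,-8.1]]' --delta_rot '[[0,0,0],[0,0,0],[0,0,0],[0,0,0],[0,0,0]]' --fingers '[1,1,1,1,1]'

```text
time: 40.05
ee_pos: [0.5985, 0.1203, 0.1294]
orientation: [-2.318, 2.119, -0.0]
wrist_force: [-5.0, 1.0, 8.6]
gripper_width: 0.0162
```

arm_command --delta_pos '[[1.2,-14,-11.1],[1,-11.5,-13.6],[0.8,-8.6,-15.7],[0.5,-5.2,-17],[0.2,-1.8,-14]]' --delta_rot '[[0,0,0],[0,0,0],[0,0,0],[0,0,0],[0,0,0]]' --fingers '[1,1,1,1,1]'

```text
time: 40.67
ee_pos: [0.6022, 0.0773, 0.0569]
orientation: [2.315, -2.121, 0.003]
wrist_force: [-4.1, -5.2, 8.1]
gripper_width: 0.0161
```

arm_command --delta_pos '[[0,0,0],[0,0,0],[0,0,40],[-1,10,30],[0,0,0]]' --delta_rot '[[0,0,0],[0,0,0],[0,0,0],[0,0,0],[0,0,0]]' --fingers '[0,-0.3,-0.3,1,1]'

```text
time: 41.3
ee_pos: [0.6034, 0.0906, 0.1298]
orientation: [-2.317, 2.116, -0.007]
wrist_force: [0.0, -1.2, -0.3]
gripper_width: 0.0197
```

arm_command --delta_pos '[[0,0,0],[0,0,-25],[0,0,-17],[0,0,-4],[0,0,-4]]' --delta_rot '[[0,0,0],[0,0,0],[0,0,0],[0,0,0],[0,0,0]]' --fingers '[1,1,1,1,1]'

```text
time: 41.92
ee_pos: [0.6012, 0.0898, 0.0765]
orientation: [2.318, -2.12, -0.0]
wrist_force: [-0.8, 0.7, 0.5]
gripper_width: 0.0002
```

arm_command --delta_pos '[[0,0,-3],[0,0,-3],[0,0,-1.5],[0,0,0]]' --delta_rot '[[0,0,0],[0,0,0],[0,0,0],[0,0,0]]' --fingers '[1,1,1,1]'

```text
time: 42.42
ee_pos: [0.6018, 0.0898, 0.0716]
orientation: [-2.318, 2.119, -0.003]
wrist_force: [-6.3, -1.8, 21.7]
gripper_width: 0.0001
```

arm_command --delta_pos '[[0,0,30],[0,-15,50],[0,0,0],[0,0,0]]' --delta_rot '[[0,0,0],[0,0,0],[0,0,0],[0,0,0]]' --fingers '[1,0,-0.6,-0.6]'

```text
time: 42.92
ee_pos: [0.6012, 0.0749, 0.149]
orientation: [-2.318, 2.12, -0.0]
wrist_force: [-0.5, -0.0, -0.7]
gripper_width: 0.0544
```

```bash
python3 - <<'E'
from h import *
s,im,d=shot('w14'); print(s['ee_pos'])
print(strapfit(im,d,s,2)); 
E
```

```text
[0.60115666 0.07492323 0.14898967]
(np.int64(1558), array([0.00389789, 0.07204853]))
```

View pics/w14.png

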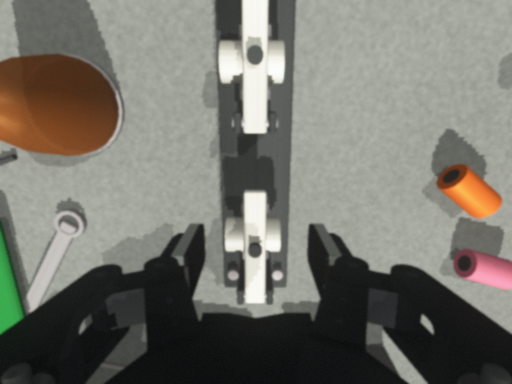

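arm_command --delta_pos '[[-18,-35,40],[-18,-40,40],[-18,-40,20],[-18,-40,0],[-18,-40,0]]' --delta_rot '[[0,0,-9],[0,0,-10],[0,0,-10],[0,0,-10],[0,0,-10]]' --fingers '[-0.6,-0.6,-0.6,-0.6,-0.6]'

```text
time: 43.6
ee_pos: [0.5102, -0.1209, 0.2481]
orientation: [1.223, -2.893, -0.002]
wrist_force: [0.8, -0.3, -0.3]
gripper_width: 0.0681
```

arm_command --delta_pos '[[-18,-40,0],[-18,-40,0],[-18,-40,0],[-18,-40,0],[-18,-40,0]]' --delta_rot '[[0,0,-10],[0,0,-10],[0,0,-10],[0,0,-10],[0,0,-10]]' --fingers '[-0.6,-0.6,-0.6,-0.6,-0.6]'

```text
time: 44.22
ee_pos: [0.4202, -0.3207, 0.2478]
orientation: [-0.114, -3.138, -0.002]
wrist_force: [-0.1, -0.9, 0.1]
gripper_width: 0.068
```

arm_command --delta_pos '[[0,0,0],[0,0,0]]' --delta_rot '[[0,0,0],[0,0,0]]' --fingers '[-0.6,-0.6]'

```text
time: 44.48
ee_pos: [0.421, -0.3194, 0.2481]
orientation: [-0.104, -3.139, -0.003]
wrist_force: [-0.2, -0.1, 0.4]
gripper_width: 0.0681
```

```bash
python3 - <<'E'
from h import *
s,im,d=shot('w15'); print(s['ee_pos'],s['orientation'])
P=wcloud(d,s)
k=((P[...,2]>0.050)&(P[...,2]<.06)&(P[...,0]>0.36)&(P[...,0]<0.55)&(P[...,1]<-0.26)&(P[...,1]>-0.42)&(d>0))
print('box',cv2.minAreaRect((P[k][:,:2]*1000).astype(np.float32)))
k=((P[...,2]>0.085)&(P[...,2]<.13)&(P[...,0]>0.38)&(P[...,0]<0.48)&(P[...,1]<-0.28)&(P[...,1]>-0.37)&(d>0)&(im.max(-1)<80))
q=P[k]; print('knob',k.sum(),cv2.minAreaRect((q[:,:2]*1000).astype(np.float32)),np.percentile(q,[1,50,99],axis=0),np.argwhere(k).mean(0))
s2,im2,d2=shot('t15','top'); save('t15c',cv2.resize(im2[120:300,150:420],(800,533),interpolation=cv2.INTER_CUBIC))
E
```

```text
[ 0.42098969 -0.31936347  0.24811572] [-1.04011486e-01 -3.13867247e+00 -2.58896078e-03]
box ((458.4171142578125, -323.008544921875), (79.87535858154297, 118.83285522460938), 86.14501190185547)
knob 248 ((429.8146057128906, -320.6900634765625), (17.435922622680664, 19.739133834838867), 85.7968521118164) [[ 0.41985296 -0.32927043  0.09627167]
 [ 0.4260064  -0.32064234  0.10811513]
 [ 0.43644639 -0.31161603  0.11009484]] [181.56048387 254.45967742]
```

View pics/w15.png

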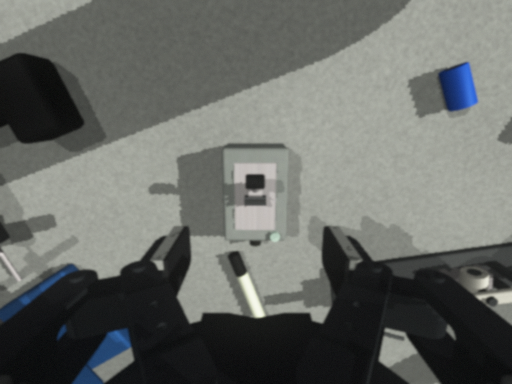

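View pics/t15c.png

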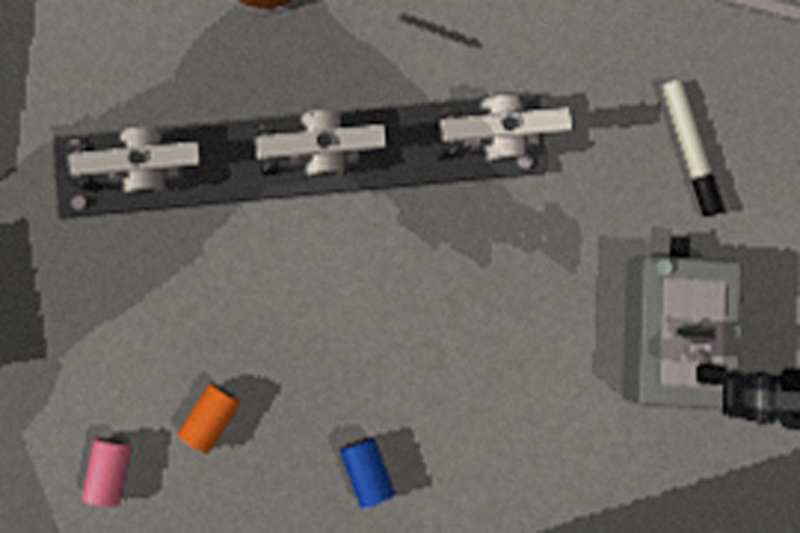

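arm_command --delta_pos '[[6.5,-1.6,-50],[0,0,-50],[0,0,-40],[0,0,-26],[0,0,0]]' --delta_rot '[[0,0,0],[0,0,0],[0,0,0],[0,0,0],[0,0,0]]' --fingers '[-0.6,-0.6,-0.6,-0.6,-0.6]' --squeeze 80

```text
time: 45.2
ee_pos: [0.427, -0.3196, 0.0816]
orientation: [-0.103, -3.137, -0.004]
wrist_force: [-0.3, 0.3, 0.6]
gripper_width: 0.0682
```

arm_command --delta_pos '[[0,0,0],[0,0,0]]' --delta_rot '[[0,0,0],[0,0,0]]' --fingers '[-0.6,-0.6]'

```text
time: 45.45
ee_pos: [0.4285, -0.3222, 0.0845]
orientation: [0.105, 3.138, -0.002]
wrist_force: [-0.4, -0.2, 0.1]
gripper_width: 0.0683
```

```bash
python3 - <<'E'
from h import *
s,im,d=shot('w16'); print(s['ee_pos'],s['orientation'])
E
```

```text
[ 0.42852623 -0.32220086  0.08446803] [ 1.05085760e-01  3.13816048e+00 -2.46705756e-03]
```

View pics/w16.png

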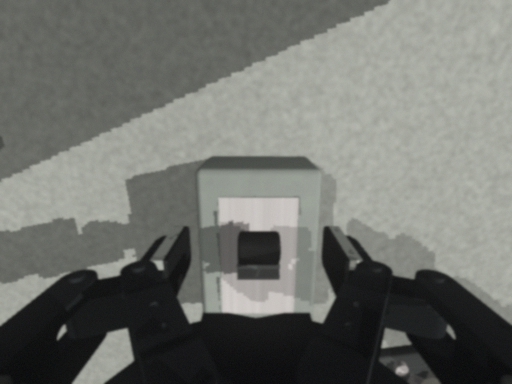

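arm_command --delta_pos '[[0,0,-1],[0,0,0],[0,0,0],[0,0,0],[0,0,0]]' --delta_rot '[[0,0,0],[0,0,0],[0,0,0],[0,0,0],[0,0,0]]' --fingers '[0.3,1,1,1,1]' --squeeze 80

```text
time: 46.12
ee_pos: [0.4276, -0.3214, 0.0823]
orientation: [-0.106, -3.14, -0.001]
wrist_force: [-1.1, 2.1, 6.4]
gripper_width: 0.0186
```

arm_command --delta_pos '[[0,0,0],[0,0,0]]' --delta_rot '[[0,0,0],[0,0,0]]' --fingers '[1,1]'

```text
time: 46.38
ee_pos: [0.4275, -0.3214, 0.0823]
orientation: [-0.106, -3.14, -0.001]
wrist_force: [-1.2, 3.1, 5.3]
gripper_width: 0.0184
```

arm_command --delta_pos '[[-2,0.1,3.8],[-2.1,0.15,3.8],[-2.1,0.15,3.8],[0,0,0],[0,0,0]]' --delta_rot '[[0,0,0],[0,0,0],[0,0,0],[0,0,0],[0,0,0]]' --fingers '[1,1,1,1,1]'

```text
time: 47.0
ee_pos: [0.4216, -0.3211, 0.0934]
orientation: [0.106, 3.14, 0.001]
wrist_force: [5.1, 2.3, -7.4]
gripper_width: 0.0185
```

```bash
python3 - <<'E'
from h import *
s,im,d=shot('w17'); print(s['ee_pos'],s['wrist_force'])
im2,d2=get_image('scene'); save('s17',cv2.resize(im2[190:290,100:230],(780,600),interpolation=cv2.INTER_CUBIC))
E
```

```text
[ 0.42158064 -0.32106914  0.09337287] [ 5.05170052  2.25415552 -7.44157297]
```

View pics/w17.png

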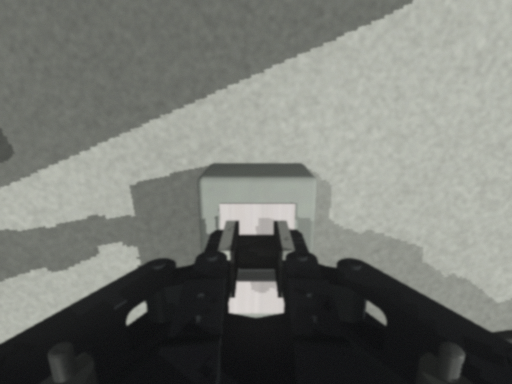

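View pics/s17.png

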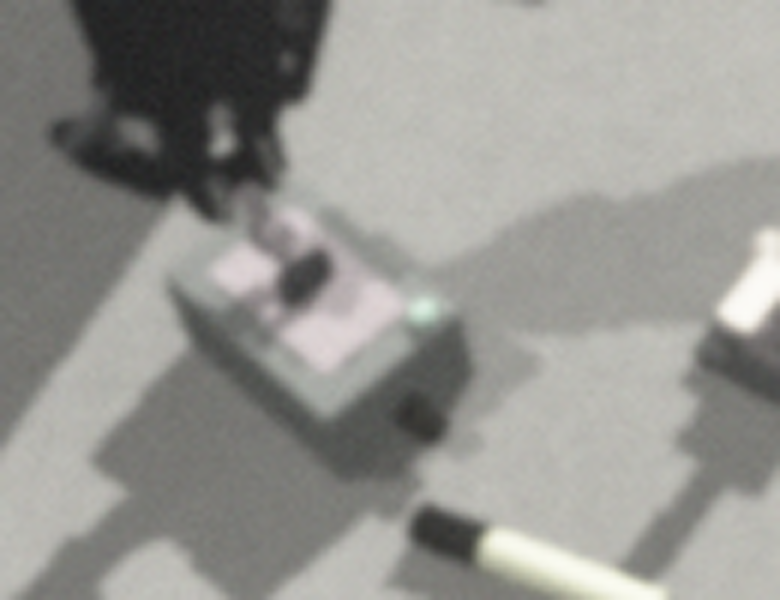

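arm_command --delta_pos '[[8.8,-0.6,4.1],[9.3,-0.6,3],[9.6,-0.6,1.8],[9.7,-0.7,0.6]]' --delta_rot '[[0,0,0],[0,0,0],[0,0,0],[0,0,0]]' --fingers '[1,1,1,1]'

```text
time: 47.6
ee_pos: [0.4567, -0.323, 0.102]
orientation: [-0.107, -3.134, -0.002]
wrist_force: [-8.6, 0.8, -9.5]
gripper_width: 0.0184
```

arm_command --delta_pos '[[9.7,-0.7,-0.6],[9.6,-0.6,-1.8],[9.3,-0.6,-3],[9.8,-0.6,-4.1],[0,0,0]]' --delta_rot '[[0,0,0],[0,0,0],[0,0,0],[0,0,0],[0,0,0]]' --fingers '[1,1,1,1,1]'

```text
time: 48.22
ee_pos: [0.4955, -0.3256, 0.0925]
orientation: [-0.107, -3.134, -0.002]
wrist_force: [-7.7, 1.5, -3.9]
gripper_width: 0.018
```

arm_command --delta_pos '[[0.5,0,-0.5],[-2,0.1,-3.8],[-2,0.1,-3.8],[-2,0.1,-3.8],[0,0,0]]' --delta_rot '[[0,0,0],[0,0,0],[0,0,0],[0,0,0],[0,0,0]]' --fingers '[1,1,1,1,1]'

```text
time: 48.85
ee_pos: [0.495, -0.3262, 0.0832]
orientation: [0.104, 3.134, -0.001]
wrist_force: [9.2, 5.0, -1.0]
gripper_width: 0.0179
```

arm_command --delta_pos '[[0,0,0],[0,0,0],[0,0,0],[0,0,40],[0,0,50]]' --delta_rot '[[0,0,0],[0,0,0],[0,0,0],[0,0,0],[0,0,0]]' --fingers '[0.3,-0.3,-0.6,-0.6,-0.6]'

```text
time: 49.48
ee_pos: [0.491, -0.3257, 0.1718]
orientation: [-0.107, -3.138, -0.002]
wrist_force: [1.6, 0.3, 0.1]
gripper_width: 0.068
```

arm_command --delta_pos '[[-30,0,40],[-30,0,20],[-40,0,0],[0,0,0],[0,0,0]]' --delta_rot '[[0,0,0],[0,0,0],[0,0,0],[0,0,0],[0,0,0]]' --fingers '[-0.6,-0.6,-0.6,-0.6,-0.6]'

```text
time: 50.1
ee_pos: [0.3921, -0.3264, 0.2318]
orientation: [0.107, 3.139, -0.001]
wrist_force: [-0.0, 0.3, 0.6]
gripper_width: 0.0681
```

```bash
python3 - <<'E'
from h import *
s,im,d=shot('w18'); print(s['ee_pos'],s['wrist_force'])
P=wcloud(d,s)
k=((P[...,2]>0.08)&(P[...,2]<.14)&(P[...,0]>0.40)&(P[...,0]<0.53)&(P[...,1]<-0.28)&(P[...,1]>-0.37)&(d>0)&(im.max(-1)<90))
q=P[k]; print('knob',k.sum(),cv2.minAreaRect((q[:,:2]*1000).astype(np.float32)),np.percentile(q,[1,50,99],axis=0))
im2,d2=get_image('scene'); save('s18',cv2.resize(im2[160:290,100:310],(798,494),interpolation=cv2.INTER_CUBIC))
im2,d2=get_image('top'); save('t18',cv2.resize(im2[120:300,150:420],(800,533),interpolation=cv2.INTER_CUBIC))
Q=cloud(d2)
q=Q[(Q[...,2]>.09)&(Q[...,0]>.4)&(Q[...,0]<.53)&(Q[...,1]<-.3)&(Q[...,1]>-.345)&(Q[...,2]<.13)]; print(len(q),q.mean(0) if len(q) else 0,q[:,2].max() if len(q) else 0)
print(strapfit(im,d,s,0))
E
```

```text
[ 0.39207049 -0.32638959  0.23184367] [-0.0391496   0.26063144  0.61896052]
knob 263 ((486.434814453125, -324.5120544433594), (18.02608299255371, 12.917396545410156), 84.55056762695312) [[ 0.47997449 -0.33342628  0.09977416]
 [ 0.48442747 -0.32448577  0.10845249]
 [ 0.49312154 -0.31525886  0.11067495]]
81 [ 0.48695551 -0.32588085  0.10702947] 0.11313654328713985
(np.int64(179), array([-0.04243074,  0.0710562 ]))
```

View pics/s18.png

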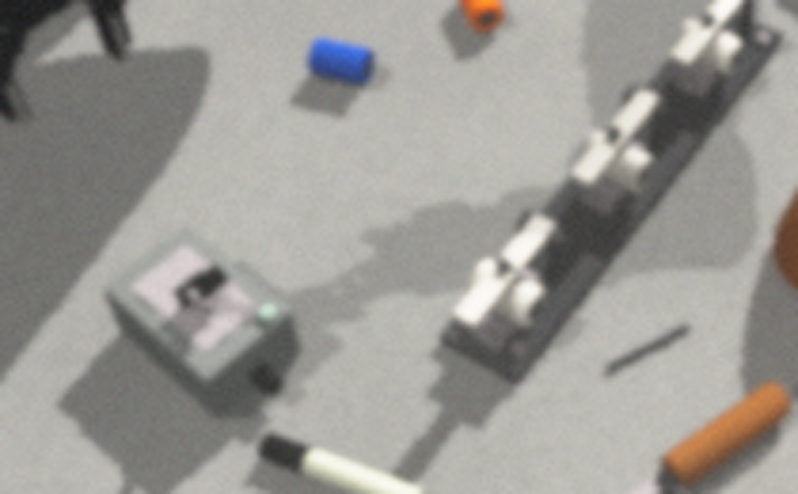

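View pics/w18.png

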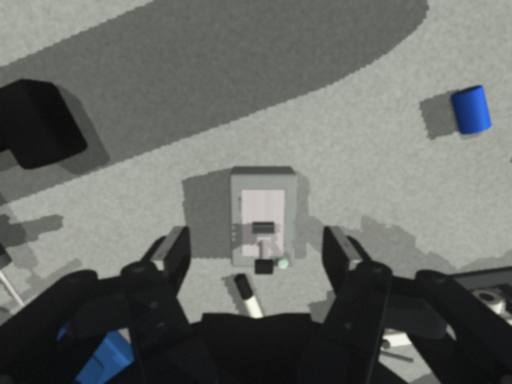

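View pics/t18.png

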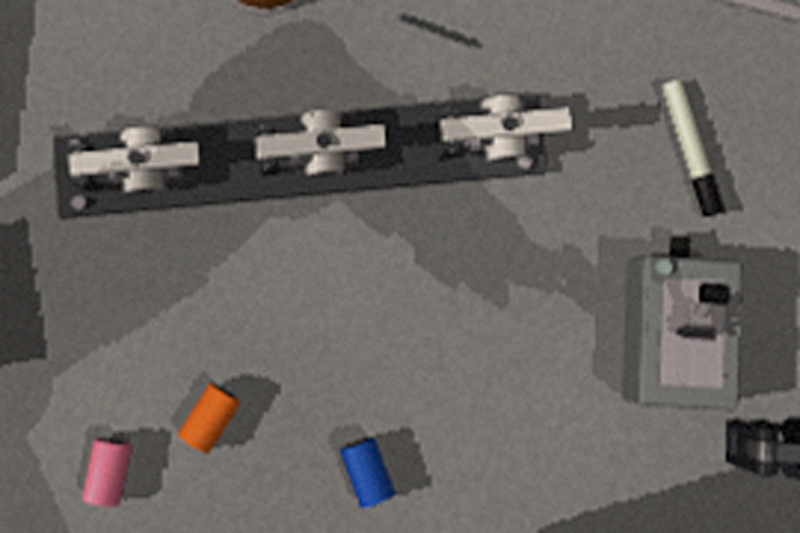

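```bash
python3 - <<'E'
from h import *
f=np.load('pics/top0.npz'); 
im2,d2=get_image('top')
for im,d,r in((f['im'],f['d'],(238,252)),(im2,d2,(209,226))):
    P=cloud(d); k=(P[...,2]>.09)&(P[...,2]<.13)&(P[...,0]>.4)&(P[...,0]<.53)&(P[...,1]<-.3)&(P[...,1]>-.345)
    v,u=np.nonzero(k); print(u.min(),u.max(),v.min(),v.max(),ray([(389,v.min()-.5),(389,v.max()+.5)],.102)[:,0], P[k][:,0].min(),P[k][:,0].max(),np.median(P[k],0))
    g=im.max(-1)[r[0]-6:r[1]+6,384:396].mean(1); print(g.round().astype(int), r[0]-6)
E
```

```text
385 395 240 249 [0.44028523 0.41807478] 0.4192744473242333 0.438833575128809 [ 0.42828748 -0.32106224  0.10836574]
[ 55  59  71  78 110 115  99  86 104 119 102  53  28  36  36  36  29  62
 114 116 111  97  76  70  70  60] 232
386 396 215 224 [0.49637117 0.47384014] 0.4750745073537805 0.49517682847657907 [ 0.48614975 -0.325511    0.10885978]
[ 77  76  73  70  68  92 110 111 111 111 110 129 109  51  39  44  44  41
  36  70  99 105 100 102 109 114 102  77  62] 203
```

```bash
python3 - <<'E'
from rig import env
print(env.observe()['time']); print(env.hand_in())
E
```

```text
50.3
the job is handed in; nothing more can be done
None
```

I loaded and strapped all three aluminium bushes, one per V-block, then switched the toggle on and handed in at 50.3 s. I left the pink, orange and blue look-alikes alone. The hand-in gave no verdict, so the checks below are my own measurements.

- **Bushes:** after release, each had its top at about 58 mm, consistent with resting fully in the V. Each was within about 3 mm of the middle along the groove and within 1° of it. After strapping I judged them only by picture.
- **Straps:** right after pressing, all three measured within 0.005 rad of level (0.06 allowed). A final, longer-range fit of strap 0 gave about 0.04 rad. It rested on few pixels and a partial view, and the final top view showed nothing had moved.
- **Toggle:** I pulled it out about 12.6 mm before flipping it, and the pull force matched the spring. Afterwards the knob was back at its home height to within 1 mm. Its sideways offset was about +29 mm on the on side, against about -31 mm at the start. That puts the flip at about 0.96 to 1.0 rad, above the 0.92 needed. One wrist-view edge of the knob read about 3 mm short, which I put down to the viewing angle.
- **Other parts:** the marker was where it started in the top view. The screwdriver and lamp were not re-measured, but the arm did not go near the screwdriver or touch the lamp.

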